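# Load the cure plate with moulded discs and test buttons

### The job

Switch the cure plate off at its lever; then lay the brass base disc on the middle of the round platen, stack every red moulded disc that is on the bench flat on it, large ones below small ones, and set the knobbed steel weight upright on top, the whole stack neatly centred on the platen, and drop each test button upright into a pocket of its own in the rack. When all of it is loaded, switch the plate on again, pushing the lever fully over each time; if something is knocked out of place put it back, and leave the other things on the bench alone.

Things in the scene. Friction and masses are not known exactly. Their poses are not given: they have to be found in the camera images.
- platen (a point): centre of the top face of the cure plate's round dark platen (110 mm wide, top face 38 mm above the bench), on a low square grey heater 130 mm wide; a thin white circle 71 mm wide is marked round the centre; fixed
- power (a joint): the cure plate's toggle lever: 0 = off (leaning to the -x side of its block), 1.0 = on (leaning to the +x side), in rad; it turns about a level axis and stays where it is left; light, about 1 N at the tip moves it; hard stops at 0 and 1.0
- power_tip (a point): centre of the black ball (26 mm wide) at the end of the lever, 80 mm from the lever's axis, 92 mm above the bench at either end of its swing and 102 mm halfway
- power_base: grey block under the lever, 70 x 50 mm, 25 mm tall (its hub reaches 35 mm), fixed; origin: centre of its underside; the lever's axis is level along its y axis, 22 mm above the origin; pushing the ball along the block's +x switches on, along its -x switches off
- base: base disc: plain flat brass disc without a knob, 66 mm wide, 12 mm thick, 340 g; standing flat at the start; origin: centre of its underside, z axis up
- large1: large moulded disc: flat red plastic, 62 mm wide, 14 mm thick, about 46 g; may be absent; standing flat at the start; origin: centre of its underside, z axis up
- large2: large moulded disc: flat red plastic, 62 mm wide, 14 mm thick, about 46 g; may be absent; standing flat at the start; origin: centre of its underside, z axis up
- small1: small moulded disc: flat red plastic, 50 mm wide, 14 mm thick, about 32 g; may be absent; standing flat at the start; origin: centre of its underside, z axis up
- small2: small moulded disc: flat red plastic, 50 mm wide, 14 mm thick, about 32 g; may be absent; standing flat at the start; origin: centre of its underside, z axis up
- weight: flattening weight: steel disc 58 mm wide, 16 mm thick, with an upright round knob 22 mm wide and 30 mm tall on its middle (46 mm overall), about 420 g; standing flat at the start; origin: centre of its underside, z axis up
- button1: test button: solid red plastic cylinder, 24 mm wide, 18 mm tall, about 12 g; may be absent; standing flat at the start; origin: centre of its underside, z axis up
- button2: test button: solid red plastic cylinder, 24 mm wide, 18 mm tall, about 12 g; may be absent; standing flat at the start; origin: centre of its underside, z axis up
- button3: test button: solid red plastic cylinder, 24 mm wide, 18 mm tall, about 12 g; may be absent; standing flat at the start; origin: centre of its underside, z axis up
- rack: button rack: aluminium block 50 mm (its x) x 140 mm (its y), 20 mm tall, with three round pockets in a row along its y; fixed; origin: centre of its underside
- rack_hole0 (a point): centre of the mouth of a pocket in the rack, 31 mm wide and 10 mm deep, 20 mm above the bench; the pockets are 45 mm apart
- rack_hole1 (a point): centre of the mouth of a pocket in the rack, 31 mm wide and 10 mm deep, 20 mm above the bench; the pockets are 45 mm apart
- rack_hole2 (a point): centre of the mouth of a pocket in the rack, 31 mm wide and 10 mm deep, 20 mm above the bench; the pockets are 45 mm apart
- jar: closed jar, 60 mm wide, 85 mm tall; not part of the job, leave it alone; origin: centre of its underside
- bowl: white bowl, 90 mm wide, 45 mm tall; not part of the job, leave it alone; origin: centre of its underside
- tape: roll of tape lying flat, 76 mm wide, 24 mm tall; not part of the job, leave it alone; origin: centre of its underside
- scraper: spatula lying flat, 280 mm long; not part of the job, leave it alone; origin: centre of its underside
- hardener: bottle, 64 mm wide, 150 mm tall; not part of the job, leave it alone; origin: centre of its underside
Mind the look-alikes: they are no part of the job. Leave any blue or turquoise look-alike of the large1 alone.

How it is judged:
By the outcome, as a careful person would: the job done as asked, in the order asked, and still so for the second after the job is handed in, with the robot touching nothing.
Of large1, large2, small1, small2 only 2 to 3 are there at a start; the rules pass over those that are not, and their reading is None.
Of button1, button2, button3 only 2 to 3 are there at a start; the rules pass over those that are not, and their reading is None.
At some moment in a run one of button1, button2, button3 may be knocked a few centimetres aside while the robot is not near it.
It also fails if it takes over 210 s, if anything falls off the work surface, if the arm or the gripper's body presses on something with over 40 N, if the wrist force passes 120 N, or if a joint passes its speed limit or range.

### The arm

A 6-joint arm with a two-finger parallel gripper is mounted at the origin on the work surface. World frame = base frame: x ahead of the robot, y to its left, z up, the work surface at z = 0. Lengths are in mm, angles in rad, forces in N, time in s.
With the tool pointing down it reaches from about 350 to 775 mm from the base axis. Payload 7.3 kg.
Tool frame: the origin (TCP) lies midway between the tips of the shut fingers; the grasp point (between the pads) lies 19 mm behind it; z points along the fingers, y is the line along which they close (so a half turn about z gives the same grasp; the last joint's range is limited). The gripper opens to 92 mm and grips with 3 to 60 N. Pads are 19 mm wide; open, the fingers measure 130 mm over their backs; the gripper's body (75 mm by 190 mm) begins 47 mm behind the grasp point.
Start: joints at [-1.257, 0.342, 1.524, -0, 1.275, -0.146], TCP at [233.003, -470.483, 226.741] pointing down, gripper open.
Joint ranges: [-2.53, 2.53], [-0.77, 2.02], [0.04, 2.7], [-1, 4.14], [0.28, 2.66], [-3.11, 3.11]. Speed limits (rad/s): [2.57, 2.57, 3.14, 3.14, 3.14, 3.14].

### API

Orientations are given as [roll, pitch, yaw] about the fixed x, y, z axes, in that order (R = Rz(yaw) Ry(pitch) Rx(roll)).
In Python, from plant import bot gives the robot as it stands.
- The arm moves only by the tool servo_tool, never from a script. Its argument "deltas" is a list of rows, each a list of 2 entries, a list of its own where there are three numbers: the shift along the tool's x, y, z in m, then the turn, a rotation vector about the tool's x, y, z in degrees. A call has 1 to 20 rows; each row shifts and turns the commanded pose from where the row before left it, along the tool's axes as they then stand; what a row does not reach is not made up. A row lasts 1/8 s, in which the tool goes at most 62.5 mm and 10.7 degrees, less where a joint would pass 70% of its speed; a pose out of reach is approached as far as the arm can. A call with a gripper value outside its range is refused whole. "fingers" is the opening, from 0 (shut) to 1 (fully open), set as the call begins (left out, the last holds). The fingers move at their own pace and stop on an object; the grip force is fixed at half the most. Time passes only in rows, so rows that do not move let the fingers close. It gives the time, the measured TCP pose, the force, the opening and the grip force at its end, in the units of the state.
- bot.get_obs(): the state, without advancing time (a new reading comes with each control period).
- bot.capture(name): name is "side" or "top" or "wrist"; returns the picture (384x512x3 uint8, red, green, blue); there is no depth.
- bot.camera_model(name): a dict with "mtx" (3x3 intrinsics, pixels), "xyz" and "rotation" of the camera in the world. Camera axes: x right, y down, z forward; pixel columns grow to the right and rows downward; lengths in mm; the calibration is good to about 2 mm. A picture is of the moment at which its call begins: read the wrist's pose just before it. camera_model takes no time and is no camera call; for the wrist camera it gives the pose at the moment of the call.
- bot.close_job(): hands the job in; it is judged then, once.
The state is a dict: "time": time; "joint_positions": joint angles; "dq": joint speeds; "tau": joint torques, N m; "tool_pos": TCP position; "tcp_rot": TCP orientation; "contact_force": force on the tool from outside, world axes, zero at the start; "moment": the same for the moment, N m; "grip_width": finger opening in mm; "finger_force": force on a finger pad.
Only numpy, scipy, OpenCV 4.12 (cv2) and the standard library are available. Lean on these libraries where they do the work, as an engineer would, in place of code of your own. Each camera call takes 0.05 s, during which the arm holds its last target. There are 200 camera calls.

## Working session

There is one attempt and no reset: what is moved stays moved. The work goes in short steps, Python scripts to look and compute and a tool call to move; the robot and the scene stay as the last step left them, time stands still between calls to the robot, and variables do not carry over. Pictures are saved under pics/ and viewed, at most 14 in all, crops included, and the job is handed in when it is done.

Besides the shell and the picture viewer there is one more tool, called as name([rows], argument=value, ...), one row to a line, values as JSON. servo_tool: Moves the arm, as the interface text tells. Its arguments: {"type":"object","properties":{"deltas":{"type":"array"},"fingers":{"type":"number"}},"required":["deltas"]}

```bash
ls; mkdir -p pics; python3 - <<'E'
from plant import bot
import cv2,numpy as np
o=bot.get_obs();print({k:np.round(v,3) for k,v in o.items()})
ims=[]
for n in("top","side"):
    m=bot.camera_model(n);print(n,np.round(m["mtx"],1).tolist(),np.round(m["xyz"],1),np.round(m["rotation"],4).tolist())
    im=bot.capture(n)[:,:,::-1];cv2.imwrite(f"pics/{n}0.png",im)
    cv2.imwrite(f"pics/{n}0b.png",cv2.resize(im,(800,600),interpolation=cv2.INTER_CUBIC))
m=bot.camera_model("wrist");print(np.round(m["mtx"],1).tolist(),m["xyz"],m["rotation"])
E
```

```text
pics
{'time': np.float64(0.0), 'joint_positions': array([-1.257,  0.343,  1.525, -0.   ,  1.275, -0.146]), 'dq': array([ 0.001, -0.   , -0.001,  0.001,  0.001, -0.001]), 'tau': array([ 1.0000e-03, -4.3124e+01, -2.4422e+01,  7.2000e-02,  5.6000e-02,
       -0.0000e+00]), 'tool_pos': array([ 232.877, -470.074,  226.044]), 'tcp_rot': array([-3.14, -0.  ,  0.46]), 'contact_force': array([ 1.018,  0.57 , -0.117]), 'moment': array([ 0.039,  0.014, -0.002]), 'finger_force': np.float64(0.0), 'grip_width': np.float64(92.15)}
top [[440.5, 0.0, 249.4], [0.0, 440.5, 177.7], [0.0, 0.0, 1.0]] [ 481.1  -15.6 1428.7] [-3.095, 0.0024, -1.5415]
side [[405.9, 0.0, 249.9], [0.0, 405.9, 191.4], [0.0, 0.0, 1.0]] [ 60.7 455.7 901.1] [-2.4329, -0.0168, -2.3334]
[[305.4, 0.0, 253.1], [0.0, 305.4, 190.6], [0.0, 0.0, 1.0]] [ 293.7335658  -440.12934371  385.2423443 ] [ 2.88648148e+00  1.15416815e-03 -1.11083304e+00]
```

View pics/top0b.png

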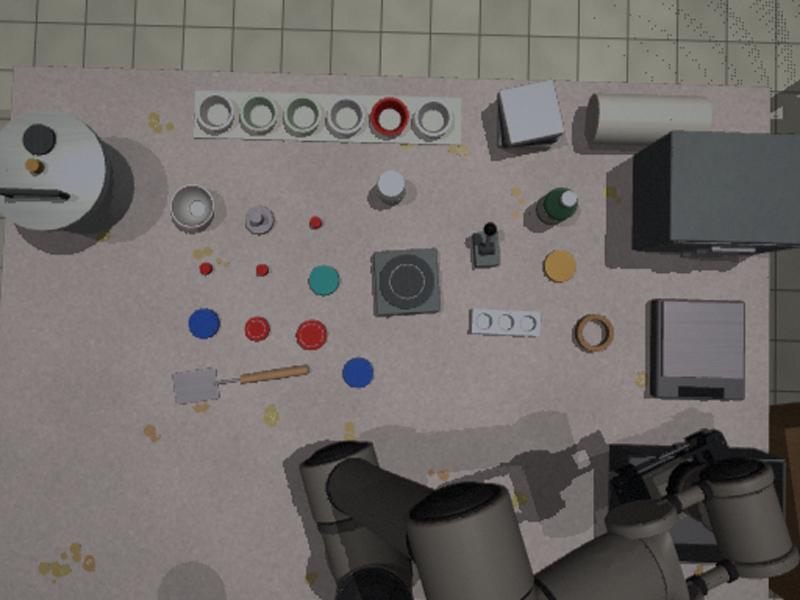

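View pics/side0b.png

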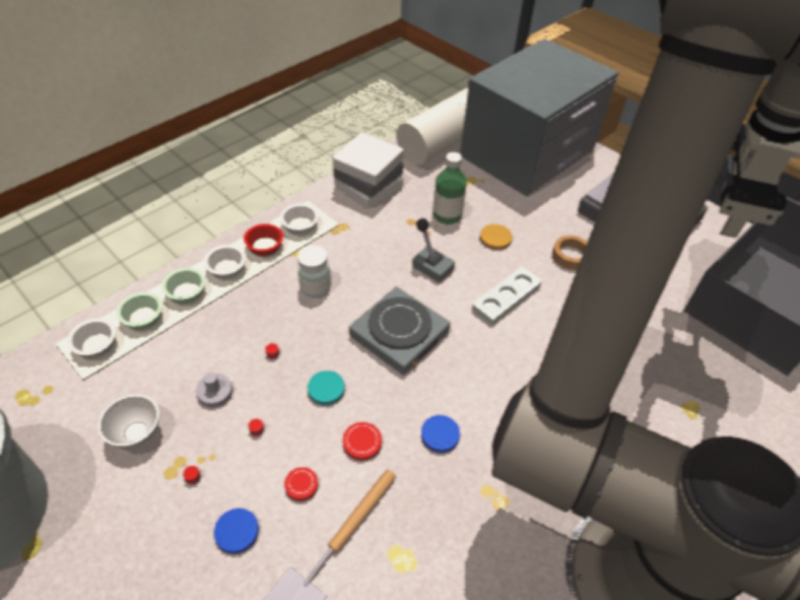

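The top view (800x600 scale) shows:
- Brass disc at (560,266), platen at (407,282), rack at (505,322) and weight at (259,220).
- Lever block at (487,247), with its ball at (489,230), so it is on.
- Red discs at (311,334), large, and (257,329), small.
- Buttons at (315,223), (206,269) and (262,270).
- The blue/turquoise look-alikes are not part of the job.

The side view agrees.

```bash
cat > h.py <<'E'
import numpy as np,cv2
from scipy.spatial.transform import Rotation as Ro
from plant import bot
def cam(n):
    m=bot.camera_model(n);return np.array(m["mtx"]),np.array(m["xyz"]),Ro.from_euler("xyz",m["rotation"]).as_matrix()
def ray(c,p): 
    K,t,R=c;d=R@np.linalg.solve(K,[p[0],p[1],1]);return t,d/np.linalg.norm(d)
def onz(c,p,z):
    t,d=ray(c,p);return t+d*(z-t[2])/d[2]
def tri(c1,p1,c2,p2):
    a,u=ray(c1,p1);b,v=ray(c2,p2)
    s=np.linalg.lstsq(np.c_[u,-v],b-a,rcond=None)[0];q,w=a+s[0]*u,b+s[1]*v
    return (q+w)/2,np.linalg.norm(q-w)
def proj(c,X):
    K,t,R=c;x=K@(R.T@(np.array(X)-t));return x[:2]/x[2]
def mask(im,kind):
    h=cv2.cvtColor(im,cv2.COLOR_RGB2HSV).astype(int);H,S,V=h[...,0],h[...,1],h[...,2]
    if kind=="red": m=((H<7)|(H>172))&(S>150)&(V>60)
    if kind=="brass": m=(H>10)&(H<25)&(S>150)&(V>100)
    return m.astype(np.uint8)
def blobs(m,amin=25):
    cs,_=cv2.findContours(m,cv2.RETR_EXTERNAL,cv2.CHAIN_APPROX_NONE);out=[]
    for c in cs:
        if cv2.contourArea(c)<amin: continue
        (x,y),(a,b),_=cv2.minAreaRect(c);M=cv2.moments(c)
        out.append((round(M["m10"]/M["m00"],1),round(M["m01"]/M["m00"],1),round(a,1),round(b,1)))
    return out
E
python3 - <<'E'
from h import *
T,S=cam("top"),cam("side")
it=bot.capture("top");iss=bot.capture("side")
for k,z in(("red",14),("brass",12)):
    B=blobs(mask(iss,k));
    print(k,"side",B)
    for b in blobs(mask(it,k)):
        P=onz(T,b[:2],z);e=proj(S,P)
        q=min(B,key=lambda s:np.hypot(*(np.array(s[:2])-e))) if B else None
        print(b,"top@z",P.round(1),"exp side",e.round(1),"tri",*[np.round(x,1) for x in tri(T,b[:2],S,q[:2])])
# hand-picked pixels (800x600 /1.5625)
for n,a,b,z in(("knob",(258,215),(211,380),46),("platen",(407,282),(400,322),38),("ball",(489.5,230),(423,225),92),("rack0",(484,322),(488,309),20),("rack1",(506,323),(507,296),20),("rack2",(528,323),(525,283),20),("blk",(487,250),(433,265),25)):
    a=np.array(a)/1.5625;b=np.array(b)/1.5625
    print(n,"tri",*[np.round(x,1) for x in tri(T,a,S,b)],"planez",onz(T,a,z).round(1))
E
```

```text
red side [(192.4, 309.3, 19.0, 19.0), (122.2, 303.3, 9.0, 8.0), (231.3, 281.8, 22.0, 23.0), (163.4, 272.6, 7.0, 9.0), (173.9, 223.7, 7.6, 6.7), (168.3, 152.6, 18.0, 24.0)]
(199.0, 213.9, 17.9, 17.9) top@z [426.  147.7  14. ] exp side [231.5 280.1] tri [425.9 148.6   6.8] 0.3
(164.0, 210.1, 14.0, 14.0) top@z [434.9 260.3  14. ] exp side [192.6 307.7] tri [434.8 261.7   7.6] 0.3
(167.1, 172.4, 5.0, 6.0) top@z [556.1 255.   14. ] exp side [163.4 272.2] tri [556.2 255.3  12.2] 0.1
(131.1, 171.3, 6.0, 6.0) top@z [556.3 371.   14. ] exp side [122.3 302.6] tri [556.5 371.8  11. ] 0.1
(201.8, 141.9, 6.4, 5.7) top@z [658.  146.7  14. ] exp side [174.  223.1] tri [658.4 147.1  11.4] 0.2
(248.8, 74.1, 22.0, 23.0) top@z [883.7   1.5  14. ] exp side [167.9 154.3] tri [880.9   1.1  23.2] 0.8
brass side [(317.0, 150.8, 13.0, 18.0)]
knob tri [666.1 262.2  27.6] 1.8 planez [664.2 259.3  46. ]
platen tri [538.7 -45.2  33. ] 1.6 planez [537.9 -45.6  38. ]
ball tri [ 641.6 -202.    94.5] 0.2 planez [ 641.8 -202.4   92. ]
rack0 tri [ 464.3 -205.4    2.6] 7.8 planez [ 461.5 -205.5   20. ]
rack1 tri [ 461.6 -252.1    5.2] 2.5 planez [ 460.8 -250.4   20. ]
rack2 tri [ 460.4 -298.9    7.6] 3.8 planez [ 462.1 -295.3   20. ]
blk tri [ 611.9 -209.2    4.1] 3.6 planez [ 608.7 -207.6   25. ]
```

Single-disc heights fit. I'll move to a looking pose near the lever, rack and brass disc.

servo_tool([
  [[0, 0, 0], [0, 0, 6.6]],
  [[0, 0, 0], [0, 0, 6.6]],
  [[0, 0, 0], [0, 0, 6.6]],
  [[0, 0, 0], [0, 0, 6.6]],
  [[0.027, -0.0225, 0], [0, 0, 0]],
  [[0.027, -0.0225, 0], [0, 0, 0]],
  [[0.027, -0.0225, 0], [0, 0, 0]],
  [[0.027, -0.0225, 0], [0, 0, 0]],
  [[0.027, -0.0225, 0], [0, 0, 0]],
  [[0.027, -0.0225, 0], [0, 0, 0]],
  [[0.027, -0.0225, 0], [0, 0, 0]],
  [[0.027, -0.0225, 0], [0, 0, 0]],
  [[0.027, -0.0225, 0], [0, 0, 0]],
  [[0.027, -0.0225, 0], [0, 0, 0]],
  [[0.027, -0.0225, 0], [0, 0, 0]],
  [[0.027, -0.0225, 0], [0, 0, 0]],
  [[0, 0, 0], [0, 0, 0]],
  [[0, 0, 0], [0, 0, 0]],
], fingers=0)

```text
time: 2.45
tool_pos: [556.8, -201.0, 226.4]
tcp_rot: [3.142, 0.001, -0.001]
contact_force: [0.4, 0.7, -0.2]
grip_width: 0.0
finger_force: 0.0
```

```bash
cat >> h.py <<'E'
def snap(name):
    c=cam("wrist");im=bot.capture("wrist");np.savez(f"pics/{name}.npz",im=im,K=c[0],t=c[1],R=c[2])
    cv2.imwrite(f"pics/{name}.png",cv2.resize(im[:,:,::-1],(800,600),interpolation=cv2.INTER_CUBIC));return c,im
def load(name):
    d=np.load(f"pics/{name}.npz");return (d["K"],d["t"],d["R"]),d["im"]
def st():
    o=bot.get_obs();print("t",o["time"].round(2),"tcp",o["tool_pos"].round(1),o["tcp_rot"].round(3),"F",o["contact_force"].round(1),"w",o["grip_width"].round(1))
E
python3 - <<'E'
from h import *
st();snap("w1")
E
```

```text
Traceback (most recent call last):
  File "h.py", line 34, in st
    o=bot.get_obs();print("t",o["time"].round(2),"tcp",o["tool_pos"].round(1),o["tcp_rot"].round(3),"F",o["contact_force"].round(1),"w",o["grip_width"].round(1))
                              ^^^^^^^^^^^^^^^
AttributeError: 'float' object has no attribute 'round'
```

```bash
sed -i 's/^    o=bot.get_obs.*/    o=bot.get_obs();print({k:np.round(o[k],3) for k in("time","tool_pos","tcp_rot","contact_force","grip_width")})/' h.py
python3 - <<'E'
from h import *
st();snap("w1")
E
```

```text
{'time': np.float64(2.45), 'tool_pos': array([ 556.775, -201.005,  226.362]), 'tcp_rot': array([ 3.142e+00,  1.000e-03, -1.000e-03]), 'contact_force': array([ 0.429,  0.67 , -0.156]), 'grip_width': np.float64(0.029)}
```

View pics/w1.png

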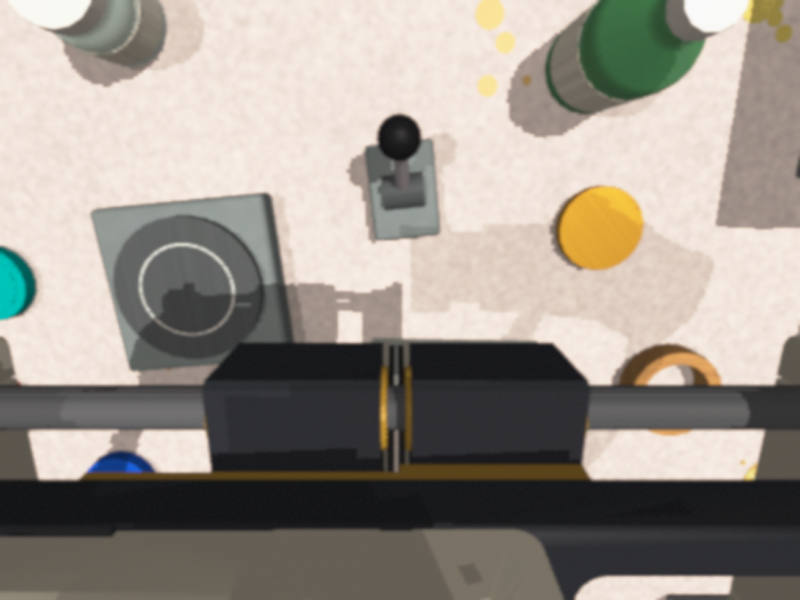

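The wrist view (800x600) shows the lever ball at (400,137), block at (403,190), brass disc at (600,228) and platen circle centre at (187,290).

```bash
cat >> h.py <<'E'
def ring(im,box):
    x0,y0,x1,y1=box;g=cv2.cvtColor(im,cv2.COLOR_RGB2GRAY)[y0:y1,x0:x1]
    m=cv2.morphologyEx(g,cv2.MORPH_TOPHAT,np.ones((7,7)))>35
    p=np.argwhere(m)[:,::-1].astype(np.float32)+[x0,y0]
    for _ in range(5):
        e=cv2.fitEllipse(p.astype(np.float32));r=np.hypot(*(p-e[0]).T);R=np.mean(e[1])/2
        p=p[abs(r-R)<max(3,.15*R)]
    return e,len(p)
E
python3 - <<'E'
from h import *
c,im=load("w1")
for n,p,z in(("ball",(400,137),92),("blk",(403,189),25)): print(n,onz(c,np.array(p)/1.5625,z).round(1))
for p in((366,149),(433,140),(440,233),(375,240)):print("blkcorner",onz(c,np.array(p)/1.5625,25).round(1))
e,n=ring(im,(84,150,155,218));print("ring",np.round(e[0],1),np.round(e[1],1),n,onz(c,e[0],38).round(1))
m=mask(im,"brass");m[:,:330]=0;m[220:]=0
b=blobs(m);print(b,[onz(c,x[:2],10).round(1) for x in b])
b=(np.array([567,206])/1.5625);print("bottle base",onz(c,b,0))
E
```

```text
ball [ 645.  -203.5   92. ]
blk [ 613.2 -206.4   25. ]
blkcorner [ 641.4 -179.6   25. ]
blkcorner [ 647.5 -227.8   25. ]
blkcorner [ 580.8 -234.4   25. ]
blkcorner [ 575.5 -185.3   25. ]
ring [119.3 184.7] [55.5 61.9] 507 [540.9 -44.2  38. ]
[(383.2, 145.4, 51.0, 53.0)] [array([ 583.4, -360. ,   10. ])]
bottle base [ 599.11960377 -337.18984464    0.        ]
```

servo_tool([
  [[0.035, 0, 0], [0, 0, 0]],
  [[0.035, 0, 0], [0, 0, 0]],
  [[0.035, 0, 0], [0, 0, 0]],
  [[0.033, 0, 0], [0, 0, 0]],
  [[0, 0, 0.028], [0, 0, 0]],
  [[0, 0, 0.028], [0, 0, 0]],
  [[0, 0, 0.028], [0, 0, 0]],
  [[0, 0, 0.028], [0, 0, 0]],
  [[0, 0, 0.028], [0, 0, 0]],
  [[-0.012, 0.001, 0], [0, 0, 0]],
  [[-0.012, 0.001, 0], [0, 0, 0]],
  [[-0.012, 0.001, 0], [0, 0, 0]],
  [[-0.012, 0.001, 0], [0, 0, 0]],
  [[-0.012, 0.001, 0], [0, 0, 0]],
  [[-0.012, 0.001, 0], [0, 0, 0]],
  [[-0.012, 0.001, 0], [0, 0, 0]],
  [[-0.01, 0.001, 0], [0, 0, 0]],
  [[0, 0, 0], [0, 0, 0]],
])

```text
time: 4.75
tool_pos: [600.4, -209.6, 87.0]
tcp_rot: [3.142, 0.0, -0.002]
contact_force: [0.2, 0.1, -0.2]
grip_width: 0.3
finger_force: 0.0
```

servo_tool([
  [[-0.002, 0, 0], [0, 0, 0]],
  [[-0.002, 0, 0], [0, 0, 0]],
  [[-0.002, 0, 0], [0, 0, 0]],
  [[0, 0, 0], [0, 0, 0]],
])

```text
time: 5.25
tool_pos: [596.8, -209.0, 86.8]
tcp_rot: [3.141, -0.004, -0.001]
contact_force: [6.5, -0.4, -3.0]
grip_width: 0.7
finger_force: 3.1
```

Lever is at its off stop. Next: view the brass disc from a second place.

servo_tool([
  [[0.012, 0, 0], [0, 0, 0]],
  [[0, 0, -0.035], [0, 0, 0]],
  [[0, 0, -0.035], [0, 0, 0]],
  [[0, 0, -0.035], [0, 0, 0]],
  [[0, 0, -0.035], [0, 0, 0]],
  [[-0.025, 0.03, 0], [0, 0, 0]],
  [[-0.025, 0.03, 0], [0, 0, 0]],
  [[-0.025, 0.03, 0], [0, 0, 0]],
  [[-0.025, 0.03, 0], [0, 0, 0]],
  [[-0.025, 0.03, 0], [0, 0, 0]],
  [[0, 0, 0], [0, 0, 0]],
  [[0, 0, 0], [0, 0, 0]],
], fingers=1)

```text
time: 6.75
tool_pos: [482.5, -358.4, 226.7]
tcp_rot: [-3.141, 0.0, -0.001]
contact_force: [1.1, 0.2, -0.1]
grip_width: 92.0
finger_force: 0.0
```

```bash
python3 - <<'E'
from h import *
st();c,im=snap("w2");c1,im1=load("w1")
m=mask(im,"brass");b=blobs(m,300);print(b,[onz(c,x[:2],10).round(1) for x in b])
for x in b: print(tri(c,x[:2],c1,(383.2,145.4)))
E
```

```text
{'time': np.float64(6.75), 'tool_pos': array([ 482.508, -358.41 ,  226.726]), 'tcp_rot': array([-3.141e+00,  0.000e+00, -1.000e-03]), 'contact_force': array([ 1.085,  0.164, -0.116]), 'grip_width': np.float64(92.032)}
[(255.0, 81.4, 57.0, 54.0)] [array([ 583.5, -360.4,   10. ])]
(array([ 583.45934053, -360.36484522,    9.23615069]), np.float64(0.22169700862515934))
```

View pics/w2.png

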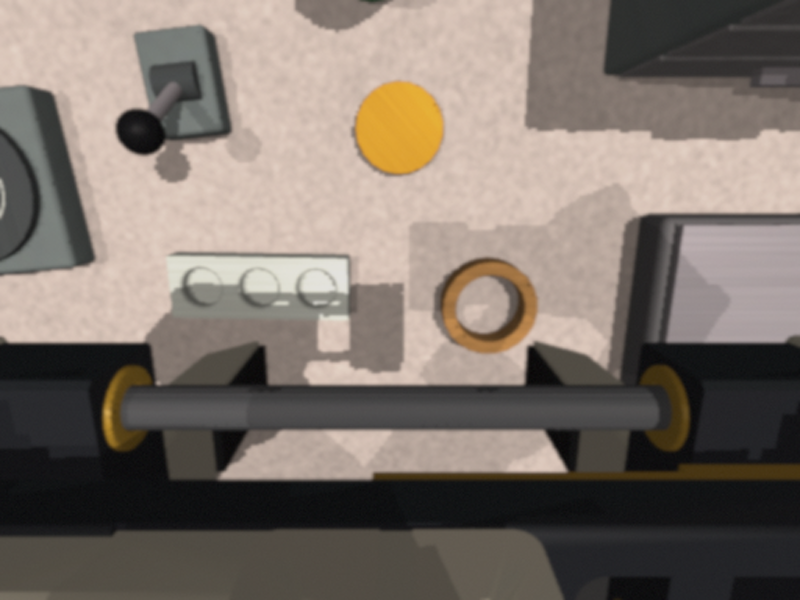

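The lever now leans to -x (ball at (140,130)). Brass disc is at (400,128) and rack pockets at (203,286), (260,287), (318,287).

servo_tool([
  [[0.034, 0.001, 0], [0, 0, 0]],
  [[0.034, 0.001, 0], [0, 0, 0]],
  [[0.033, 0, 0.02], [0, 0, 0]],
  [[0, 0, 0.035], [0, 0, 0]],
  [[0, 0, 0.035], [0, 0, 0]],
  [[0, 0, 0.035], [0, 0, 0]],
  [[0, 0, 0.035], [0, 0, 0]],
  [[0, 0, 0.03], [0, 0, 0]],
  [[0, 0, 0.02], [0, 0, 0]],
  [[0, 0, 0.012], [0, 0, 0]],
  [[0, 0, 0], [0, 0, 0]],
  [[0, 0, 0], [0, 0, 0]],
], fingers=1)

```text
time: 8.3
tool_pos: [583.8, -361.3, 6.0]
tcp_rot: [3.14, -0.002, -0.001]
contact_force: [-0.3, 0.3, 0.1]
grip_width: 91.6
finger_force: 0.0
```

servo_tool([
  [[0, 0, 0], [0, 0, 0]],
  [[0, 0, 0], [0, 0, 0]],
  [[0, 0, 0], [0, 0, 0]],
  [[0, 0, 0], [0, 0, 0]],
  [[0, 0, 0], [0, 0, 0]],
  [[0, 0, 0], [0, 0, 0]],
  [[0, 0, -0.02], [0, 0, 0]],
  [[0, 0, -0.03], [0, 0, 0]],
  [[0, 0, -0.035], [0, 0, 0]],
  [[0, 0, -0.035], [0, 0, 0]],
  [[0, 0, -0.03], [0, 0, 0]],
  [[0, 0, 0], [0, 0, 0]],
], fingers=0)

```text
time: 9.8
tool_pos: [584.3, -361.6, 158.2]
tcp_rot: [3.138, -0.005, -0.001]
contact_force: [-0.5, -0.7, -3.5]
grip_width: 65.0
finger_force: 30.0
```

```bash
python3 - <<'E'
from h import *
st();print(bot.get_obs()["finger_force"])
c,im=load("w2");T=cam("top")
for p in((203,286),(260,287),(318,287)): print("hole",onz(c,np.array(p)/1.5625,20).round(1))
e=ring(bot.capture("top"),(240,162,282,200));print("top ring",e,onz(T,e[0][0],38).round(1))
E
```

```text
{'time': np.float64(9.8), 'tool_pos': array([ 584.265, -361.626,  158.169]), 'tcp_rot': array([ 3.138e+00, -5.000e-03, -1.000e-03]), 'contact_force': array([-0.49 , -0.695, -3.485]), 'grip_width': np.float64(65.002)}
29.999400973320007
hole [ 464.5 -206.5   20. ]
hole [ 463.7 -251.4   20. ]
hole [ 463.7 -297.1   20. ]
top ring (((261.1691589355469, 176.947998046875), (39.3409423828125, 44.8253173828125), 27.5439453125), 37) [549.1 -47.5  38. ]
```

servo_tool([
  [[-0.017, -0.037, -0.01], [0, 0, 0]],
  [[-0.017, -0.038, -0.01], [0, 0, 0]],
  [[-0.017, -0.038, -0.01], [0, 0, 0]],
  [[-0.017, -0.038, -0.01], [0, 0, 0]],
  [[-0.017, -0.038, 0], [0, 0, 0]],
  [[-0.017, -0.038, 0], [0, 0, 0]],
  [[-0.017, -0.038, 0], [0, 0, 0]],
  [[-0.017, -0.038, 0], [0, 0, 0]],
  [[0, 0, 0], [0, 0, 0]],
  [[0, 0, 0], [0, 0, 0]],
  [[0, 0, 0], [0, 0, 0]],
])

```text
time: 11.22
tool_pos: [447.6, -58.4, 194.2]
tcp_rot: [3.142, 0.001, -0.002]
contact_force: [0.8, -0.2, -4.3]
grip_width: 65.2
finger_force: 30.0
```

```bash
python3 - <<'E'
from h import *
st();c,im=snap("w3");c1,im1=load("w1")
p=proj(c,[540.9,-44.2,38]);print(p)
x,y=p.astype(int);e,n=ring(im,(x-45,y-45,x+45,y+45));e1,n1=ring(im1,(84,150,155,218))
print(e,n,onz(c,e[0],38).round(1),tri(c,e[0],c1,e1[0]))
E
```

```text
{'time': np.float64(11.225), 'tool_pos': array([447.597, -58.424, 194.177]), 'tcp_rot': array([ 3.142e+00,  1.000e-03, -2.000e-03]), 'contact_force': array([ 0.784, -0.151, -4.327]), 'grip_width': np.float64(65.172)}
[238.54788537  83.83966234]
((239.03041076660156, 83.26242065429688), (71.1586685180664, 75.1219482421875), 172.9269256591797) 792 [541.4 -44.7  38. ] (array([541.29616599, -44.7589212 ,  39.34316145]), np.float64(0.06819305192766752))
```

View pics/w3.png

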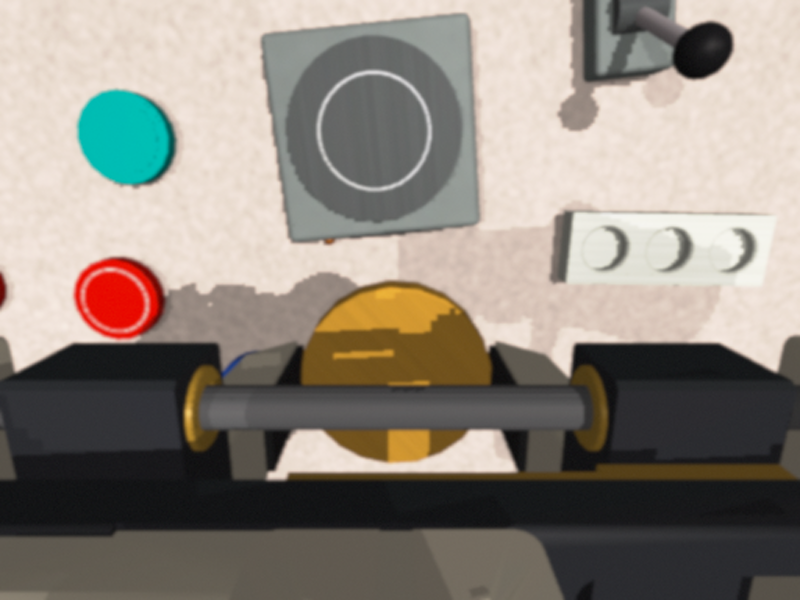

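Platen centre is (541.3,-44.7), about 38 mm high; the brass disc is held level.

servo_tool([
  [[0.031, -0.005, 0], [0, 0, 0]],
  [[0.031, -0.005, 0], [0, 0, 0]],
  [[0.032, -0.0037, 0], [0, 0, 0]],
  [[0, 0, 0.03], [0, 0, 0]],
  [[0, 0, 0.03], [0, 0, 0]],
  [[0, 0, 0.03], [0, 0, 0]],
  [[0, 0, 0.025], [0, 0, 0]],
  [[0, 0, 0.012], [0, 0, 0]],
  [[0, 0, 0.01], [0, 0, 0]],
  [[0, 0, 0.005], [0, 0, 0]],
  [[0, 0, 0.003], [0, 0, 0]],
  [[0, 0, 0], [0, 0, 0]],
  [[0, 0, 0], [0, 0, 0]],
])

```text
time: 12.9
tool_pos: [541.7, -44.1, 50.2]
tcp_rot: [3.141, -0.001, -0.001]
contact_force: [-0.4, 0.2, -2.2]
grip_width: 64.9
finger_force: 30.0
```

servo_tool([
  [[0, 0.0006, 0.002], [0, 0, 0]],
  [[0, 0, 0.002], [0, 0, 0]],
  [[0, 0, 0.001], [0, 0, 0]],
  [[0, 0, 0], [0, 0, 0]],
])

```text
time: 13.4
tool_pos: [541.3, -44.7, 44.6]
tcp_rot: [3.142, 0.0, -0.001]
contact_force: [0.3, 0.1, -3.0]
grip_width: 64.5
finger_force: 30.0
```

servo_tool([
  [[0, 0, 0.0008], [0, 0, 0]],
  [[0, 0, 0], [0, 0, 0]],
])

```text
time: 13.65
tool_pos: [541.4, -44.7, 43.9]
tcp_rot: [3.142, 0.0, -0.001]
contact_force: [-0.5, 0.1, -3.8]
grip_width: 64.4
finger_force: 30.0
```

servo_tool([
  [[0, 0, 0], [0, 0, 0]],
  [[0, 0, 0], [0, 0, 0]],
  [[0, 0, 0], [0, 0, 0]],
  [[0, 0, 0], [0, 0, 0]],
  [[0, 0, -0.015], [0, 0, 0]],
  [[0, 0, -0.03], [0, 0, 0]],
  [[0, 0, -0.035], [0, 0, 0]],
  [[0, 0, -0.035], [0, 0, 0]],
  [[0, 0, -0.035], [0, 0, 0]],
  [[-0.03, 0, 0], [0, 0, 0]],
  [[-0.035, 0, 0], [0, 0, 0]],
  [[-0.035, -0.02, 0], [0, 0, 0]],
  [[-0.035, -0.035, 0], [0, 0, 0]],
  [[-0.035, -0.035, 0], [0, 0, 0]],
  [[-0.03, -0.035, 0], [0, 0, 0]],
  [[0, -0.035, 0], [0, 0, 0]],
  [[0, -0.035, 0], [0, 0, 0]],
  [[0, 0, 0], [0, 0, 0]],
  [[0, 0, 0], [0, 0, 0]],
], fingers=1)

```text
time: 16.02
tool_pos: [341.6, 150.2, 194.4]
tcp_rot: [3.141, -0.001, -0.0]
contact_force: [-0.2, -0.4, -0.3]
grip_width: 91.7
finger_force: 0.0
```

```bash
python3 - <<'E'
from h import *
st();c,im=snap("w4")
def top(kind,k):
    for b in blobs(mask(im,k),60): print(kind,b,onz(c,b[:2],12).round(1))
top("red","red");top("brass","brass")
b=[x for x in blobs(mask(im,"brass"),300)];print([onz(c,x[:2],48).round(1) for x in b])
E
```

```text
{'time': np.float64(16.025), 'tool_pos': array([341.569, 150.213, 194.373]), 'tcp_rot': array([ 3.141e+00, -1.000e-03, -0.000e+00]), 'contact_force': array([-0.205, -0.45 , -0.34 ]), 'grip_width': np.float64(91.729)}
red (255.2, 94.7, 59.0, 56.0) [426.2 148.1  12. ]
red (149.3, 85.9, 49.5, 44.5) [435.2 260.4  12. ]
brass (70.5, 263.1, 11.1, 48.1) [228.1 375.2  12. ]
[]
```

View pics/w4.png

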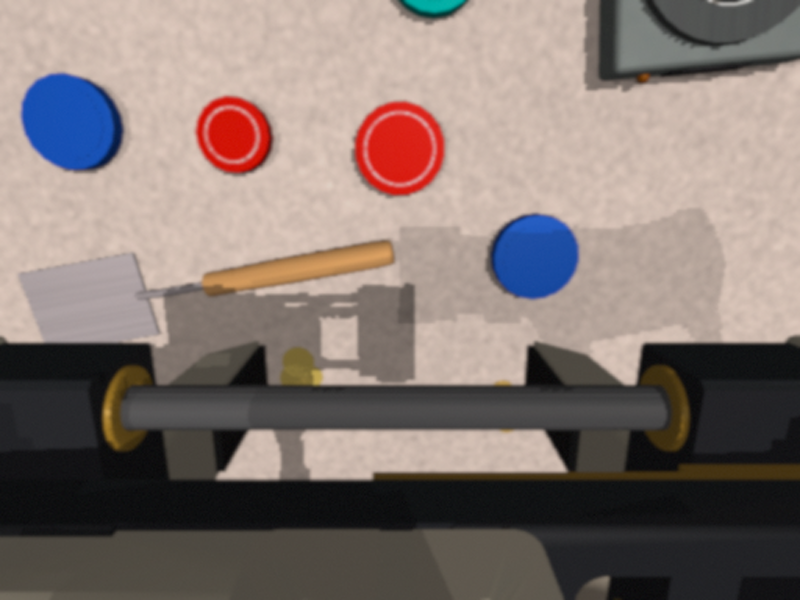

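Large red disc is at (400,148), small red at (233,134). The platen lies at the image edge, so I'll check the brass placing from the top camera.

```bash
python3 - <<'E'
from h import *
c,_=load("w4");print(proj(c,[541.4,-44.7,50]),proj(c,[508,-44.7,50]))
T,S=cam("top"),cam("side");it=bot.capture("top");iss=bot.capture("side")
h=cv2.cvtColor(it,cv2.COLOR_RGB2HSV)
p=proj(T,[541.4,-44.7,50]).astype(int);print(p,h[p[1]-2:p[1]+3:2,p[0]-2:p[0]+3:2].tolist(),h[170,358])
cv2.imwrite("pics/s5.png",np.hstack([cv2.resize(it[140:200,230:290,::-1],(400,400)),cv2.resize(iss[150:250,210:310,::-1],(400,400))]))
E
```

```text
[481.72924911 -49.0054468 ] [474.58043887  -4.79635381]
[260 179] [[[18, 143, 143], [18, 142, 144], [18, 143, 143]], [[18, 144, 142], [18, 142, 144], [18, 140, 146]], [[18, 138, 144], [18, 141, 143], [18, 143, 143]]] [  6  18 140]
```

View pics/s5.png

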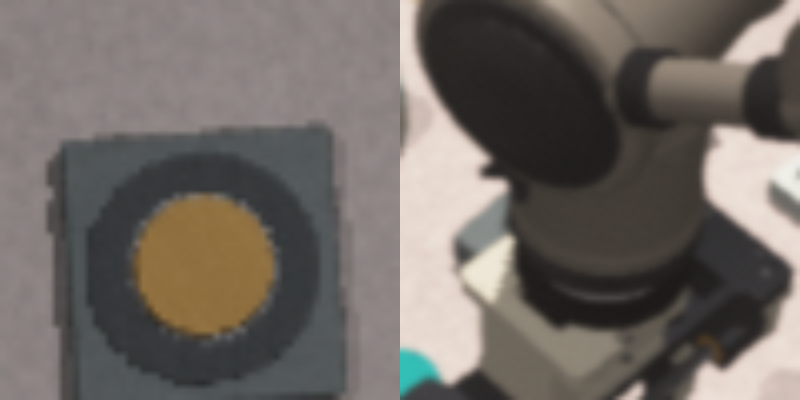

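Brass is centred in the white ring. Now the large red disc.

servo_tool([
  [[0.029, 0.001, 0], [0, 0, 0]],
  [[0.029, 0.001, 0], [0, 0, 0]],
  [[0.0267, 0, 0.02], [0, 0, 0]],
  [[0, 0, 0.035], [0, 0, 0]],
  [[0, 0, 0.035], [0, 0, 0]],
  [[0, 0, 0.035], [0, 0, 0]],
  [[0, 0, 0.03], [0, 0, 0]],
  [[0, 0, 0.02], [0, 0, 0]],
  [[0, 0, 0.013], [0, 0, 0]],
  [[0, 0, 0], [0, 0, 0]],
  [[0, 0, 0], [0, 0, 0]],
])

```text
time: 17.55
tool_pos: [426.9, 148.3, 6.5]
tcp_rot: [-3.141, -0.001, -0.001]
contact_force: [0.5, 0.9, 0.2]
grip_width: 91.6
finger_force: 0.0
```

servo_tool([
  [[0, 0, 0], [0, 0, 0]],
  [[0, 0, 0], [0, 0, 0]],
  [[0, 0, 0], [0, 0, 0]],
  [[0, 0, 0], [0, 0, 0]],
  [[0, 0, 0], [0, 0, 0]],
  [[0, 0, 0], [0, 0, 0]],
  [[0, 0, -0.02], [0, 0, 0]],
  [[0, 0, -0.03], [0, 0, 0]],
  [[0, 0, -0.035], [0, 0, 0]],
  [[0, 0, -0.035], [0, 0, 0]],
  [[0.02, 0.035, 0], [0, 0, 0]],
  [[0.02, 0.035, 0], [0, 0, 0]],
  [[0.02, 0.035, 0], [0, 0, 0]],
  [[0.02, 0.035, 0], [0, 0, 0]],
  [[0.02, 0.035, 0], [0, 0, 0]],
  [[0.015, 0.018, 0], [0, 0, 0]],
  [[0, 0, 0], [0, 0, 0]],
  [[0, 0, 0], [0, 0, 0]],
], fingers=0)

```text
time: 19.8
tool_pos: [540.3, -44.0, 125.5]
tcp_rot: [-3.141, 0.001, -0.001]
contact_force: [-0.8, -0.3, -0.7]
grip_width: 60.8
finger_force: 30.0
```

servo_tool([
  [[0.0014, 0.0006, 0.03], [0, 0, 0]],
  [[0, 0, 0.02], [0, 0, 0]],
  [[0, 0, 0.012], [0, 0, 0]],
  [[0, 0, 0.004], [0, 0, 0]],
  [[0, 0, 0.002], [0, 0, 0]],
  [[0, 0, 0], [0, 0, 0]],
  [[0, 0, 0], [0, 0, 0]],
])

```text
time: 20.68
tool_pos: [542.8, -45.4, 58.4]
tcp_rot: [3.141, -0.001, -0.001]
contact_force: [0.2, -0.4, -0.5]
grip_width: 60.9
finger_force: 30.0
```

servo_tool([
  [[-0.0012, -0.0003, 0.0012], [0, 0, 0]],
  [[0, 0, 0.0008], [0, 0, 0]],
  [[0, 0, 0], [0, 0, 0]],
])

```text
time: 21.05
tool_pos: [541.2, -45.0, 56.1]
tcp_rot: [3.142, 0.0, -0.001]
contact_force: [-0.7, -0.4, 2.8]
grip_width: 61.1
finger_force: 30.0
```

servo_tool([
  [[0, 0, 0], [0, 0, 0]],
  [[0, 0, 0], [0, 0, 0]],
  [[0, 0, 0], [0, 0, 0]],
  [[0, 0, 0], [0, 0, 0]],
  [[0, 0, -0.015], [0, 0, 0]],
  [[0, 0, -0.03], [0, 0, 0]],
  [[0, 0, -0.03], [0, 0, 0]],
  [[0, 0, -0.035], [0, 0, 0]],
  [[-0.02, -0.035, 0], [0, 0, 0]],
  [[-0.02, -0.035, 0], [0, 0, 0]],
  [[-0.02, -0.035, 0], [0, 0, 0]],
  [[-0.02, -0.035, 0], [0, 0, 0]],
  [[-0.02, -0.035, 0], [0, 0, 0]],
  [[-0.006, -0.035, 0], [0, 0, 0]],
  [[0, -0.035, 0], [0, 0, 0]],
  [[0, -0.035, 0], [0, 0, 0]],
  [[0, -0.025, 0], [0, 0, 0]],
  [[0, 0, 0], [0, 0, 0]],
], fingers=1)

```text
time: 23.3
tool_pos: [435.5, 261.4, 166.7]
tcp_rot: [-3.141, -0.001, 0.002]
contact_force: [0.1, -0.3, -0.1]
grip_width: 91.8
finger_force: 0.0
```

```bash
cat >> h.py <<'E'
def report(name,boxes=()):
    """red blobs in a wrist view, on z=12 and triangulation-free check in top view"""
    c,im=snap(name);print(name)
    for b in blobs(mask(im,"red"),60): print(" w",b,onz(c,b[:2],12).round(1))
    T=cam("top");it=bot.capture("top")
    for b in blobs(mask(it,"red"),15): print(" top",b,onz(T,b[:2],12).round(1))
    return c,im
E
python3 - <<'E'
from h import *
st();report("w5")
T=cam("top");it=bot.capture("top")
for b in blobs(mask(it,"red"),150): print(b,onz(T,b[:2],62).round(1))
E
```

```text
{'time': np.float64(23.3), 'tool_pos': array([435.529, 261.423, 166.724]), 'tcp_rot': array([-3.141e+00, -1.000e-03,  2.000e-03]), 'contact_force': array([ 0.146, -0.318, -0.104]), 'grip_width': np.float64(91.843)}
w5
 w (253.6, 177.8, 45.0, 45.0) [435.5 261.1  12. ]
 w (261.0, 52.9, 26.0, 24.0) [556.9 254.3  12. ]
 w (138.2, 52.8, 29.7, 24.0) [556.8 371.1  12. ]
 top (160.4, 210.1, 8.0, 7.0) [434.5 272.3  12. ]
 top (260.3, 179.4, 19.0, 19.0) [542.4 -45.5  12. ]
 top (167.0, 172.5, 5.0, 6.0) [555.9 255.7  12. ]
 top (131.1, 171.3, 6.0, 6.0) [556.4 371.5  12. ]
 top (201.8, 142.0, 6.4, 5.7) [657.9 146.9  12. ]
 top (248.8, 74.1, 22.0, 23.0) [884.3   1.6  12. ]
(260.3, 179.5, 19.0, 19.0) [540.  -44.5  62. ]
(248.8, 74.1, 22.0, 23.0) [870.1   0.9  62. ]
```

servo_tool([
  [[0, 0, 0.035], [0, 0, 0]],
  [[0, 0, 0.035], [0, 0, 0]],
  [[0, 0, 0.035], [0, 0, 0]],
  [[0, 0, 0.03], [0, 0, 0]],
  [[0, 0, 0.015], [0, 0, 0]],
  [[0, 0, 0.0105], [0, 0, 0]],
  [[0, 0, 0], [0, 0, 0]],
])

```text
time: 24.32
tool_pos: [435.8, 259.9, 5.4]
tcp_rot: [3.141, 0.0, -0.001]
contact_force: [0.1, 0.2, -0.5]
grip_width: 92.1
finger_force: 0.0
```

servo_tool([
  [[0, 0, 0], [0, 0, 0]],
  [[0, 0, 0], [0, 0, 0]],
  [[0, 0, 0], [0, 0, 0]],
  [[0, 0, 0], [0, 0, 0]],
  [[0, 0, 0], [0, 0, 0]],
  [[0, 0, 0], [0, 0, 0]],
  [[0, 0, -0.02], [0, 0, 0]],
  [[0, 0, -0.03], [0, 0, 0]],
  [[0, 0, -0.035], [0, 0, 0]],
  [[0, 0, -0.035], [0, 0, 0]],
  [[0.02, 0.035, 0], [0, 0, 0]],
  [[0.02, 0.035, 0], [0, 0, 0]],
  [[0.02, 0.035, 0], [0, 0, 0]],
  [[0.02, 0.035, 0], [0, 0, 0]],
  [[0.02, 0.035, 0], [0, 0, 0]],
  [[0.006, 0.035, 0], [0, 0, 0]],
  [[0, 0.035, 0], [0, 0, 0]],
  [[0, 0.035, 0], [0, 0, 0]],
  [[0, 0.025, 0], [0, 0, 0]],
  [[0, 0, 0], [0, 0, 0]],
], fingers=0)

```text
time: 26.82
tool_pos: [541.2, -46.4, 125.2]
tcp_rot: [3.141, 0.0, -0.004]
contact_force: [-0.3, 0.6, -0.3]
grip_width: 49.2
finger_force: 30.0
```

servo_tool([
  [[0, 0, 0.03], [0, 0, 0]],
  [[0, 0, 0.01], [0, 0, 0]],
  [[0, 0, 0.008], [0, 0, 0]],
  [[0, 0, 0.004], [0, 0, 0]],
  [[0, 0, 0.0], [0, 0, 0]],
  [[0, 0, 0], [0, 0, 0]],
])

```text
time: 27.58
tool_pos: [541.6, -45.0, 73.9]
tcp_rot: [3.141, -0.001, -0.001]
contact_force: [-0.1, -0.5, -0.3]
grip_width: 49.1
finger_force: 30.0
```

servo_tool([
  [[0, 0, 0.002], [0, 0, 0]],
  [[0, 0, 0.001], [0, 0, 0]],
  [[0, 0, 0.001], [0, 0, 0]],
  [[0, 0, 0], [0, 0, 0]],
])

```text
time: 28.08
tool_pos: [541.3, -45.0, 69.5]
tcp_rot: [3.141, -0.0, -0.001]
contact_force: [-1.2, 1.1, 1.7]
grip_width: 48.8
finger_force: 30.0
```

servo_tool([
  [[0, 0, 0], [0, 0, 0]],
  [[0, 0, 0], [0, 0, 0]],
  [[0, 0, 0], [0, 0, 0]],
  [[0, 0, 0], [0, 0, 0]],
  [[0, 0, -0.015], [0, 0, 0]],
  [[0, 0, -0.03], [0, 0, 0]],
  [[0, 0, -0.035], [0, 0, 0]],
  [[0, 0, -0.035], [0, 0, 0]],
  [[0, -0.035, 0], [0, 0, 0]],
  [[0, -0.035, 0], [0, 0, 0]],
  [[0, -0.035, 0], [0, 0, 0]],
  [[0, -0.035, 0], [0, 0, 0]],
  [[0, -0.035, 0], [0, 0, 0]],
  [[0, -0.035, 0], [0, 0, 0]],
  [[0, -0.035, 0], [0, 0, 0]],
  [[0, -0.035, 0], [0, 0, 0]],
  [[0, -0.025, 0], [0, 0, 0]],
  [[0, 0, 0], [0, 0, 0]],
  [[0, 0, 0], [0, 0, 0]],
], fingers=1)

```text
time: 30.45
tool_pos: [541.6, 259.4, 184.9]
tcp_rot: [3.141, -0.0, -0.001]
contact_force: [-0.1, 0.2, -0.4]
grip_width: 92.0
finger_force: 0.0
```

```bash
python3 - <<'E'
from h import *
st();report("w6")
T=cam("top");it=bot.capture("top")
for b in blobs(mask(it,"red"),100): print(b,onz(T,b[:2],74).round(1))
E
```

```text
{'time': np.float64(30.45), 'tool_pos': array([541.624, 259.382, 184.913]), 'tcp_rot': array([ 3.141e+00, -0.000e+00, -1.000e-03]), 'contact_force': array([-0.061,  0.233, -0.4  ]), 'grip_width': np.float64(91.973)}
w6
 w (233.9, 196.0, 20.0, 19.0) [516.6 281.2  12. ]
 w (151.3, 160.8, 20.0, 23.0) [556.7 371.   12. ]
 w (364.6, 60.6, 22.2, 27.7) [658.6 146.6  12. ]
 top (260.3, 179.4, 19.0, 19.0) [542.4 -45.5  12. ]
 top (201.8, 142.0, 6.4, 5.7) [657.9 146.9  12. ]
 top (248.9, 74.1, 22.0, 23.0) [884.3   1.2  12. ]
(260.3, 179.4, 19.0, 19.0) [539.7 -44.2  74. ]
(248.8, 74.1, 22.0, 23.0) [8.667e+02 8.000e-01 7.400e+01]
```

View pics/w6.png

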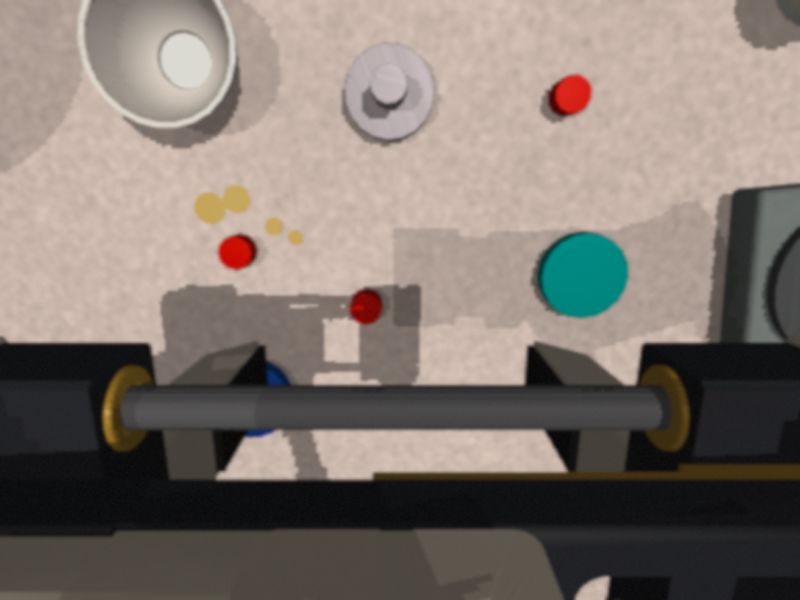

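Weight: disc at (389,91), knob top at (389,84). One button has moved to (366,305), i.e. (517,281) mm. It is upright.

```bash
python3 - <<'E'
from h import *
c,im=load("w6")
print(onz(c,np.array((389,92))/1.5625,14),onz(c,np.array((389.5,84))/1.5625,46))
g=cv2.cvtColor(im,cv2.COLOR_RGB2GRAY)[20:100,205:290]
cc=cv2.HoughCircles(cv2.resize(g,None,fx=3,fy=3,interpolation=cv2.INTER_CUBIC),cv2.HOUGH_GRADIENT,1,30,param1=80,param2=25,minRadius=20,maxRadius=110)
for x,y,r in cc[0][:4]:
    p=(205+x/3,20+y/3);print(np.round(p,1),r/3,onz(c,p,16).round(1),onz(c,p,46).round(1))
E
```

```text
[660.04849175 263.53179008  14.        ] [659.43332392 262.82850495  46.        ]
[249.2  61.5] 26.933334 [657.3 263.3  16. ] [652.9 263.   46. ]
```

servo_tool([
  [[0.03, -0.003, 0], [0, 0, 0]],
  [[0.03, 0, 0], [0, 0, 0]],
  [[0.03, 0, 0], [0, 0, 0]],
  [[0.0286, 0, 0], [0, 0, 0]],
  [[0, 0, 0.03], [0, 0, 0]],
  [[0, 0, 0.035], [0, 0, 0]],
  [[0, 0, 0.035], [0, 0, 0]],
  [[0, 0, 0.03], [0, 0, 0]],
  [[0, 0, 0.02], [0, 0, 0]],
  [[0, 0, 0.013], [0, 0, 0]],
  [[0, 0, 0], [0, 0, 0]],
  [[0, 0, 0], [0, 0, 0]],
], fingers=0.6)

```text
time: 32.1
tool_pos: [661.0, 263.1, 22.7]
tcp_rot: [-3.141, -0.002, -0.001]
contact_force: [0.6, -0.2, -0.4]
grip_width: 54.9
finger_force: 0.0
```

servo_tool([
  [[0, 0, 0], [0, 0, 0]],
  [[0, 0, 0], [0, 0, 0]],
  [[0, 0, 0], [0, 0, 0]],
  [[0, 0, 0], [0, 0, 0]],
  [[0, 0, 0], [0, 0, 0]],
  [[0, 0, 0], [0, 0, 0]],
  [[0, 0, -0.02], [0, 0, 0]],
  [[0, 0, -0.03], [0, 0, 0]],
  [[0, 0, -0.03], [0, 0, 0]],
  [[0, 0, -0.03], [0, 0, 0]],
  [[0, 0, -0.03], [0, 0, 0]],
  [[0, 0, 0], [0, 0, 0]],
  [[0, 0, 0], [0, 0, 0]],
], fingers=0)

```text
time: 33.72
tool_pos: [659.5, 262.6, 160.1]
tcp_rot: [3.141, 0.002, -0.001]
contact_force: [0.3, 0.1, -5.8]
grip_width: 21.4
finger_force: 30.0
```

```bash
python3 - <<'E'
from h import *
st();c,im=snap("w7")
E
```

```text
{'time': np.float64(33.725), 'tool_pos': array([659.476, 262.598, 160.096]), 'tcp_rot': array([ 3.141e+00,  2.000e-03, -1.000e-03]), 'contact_force': array([ 0.33 ,  0.061, -5.825]), 'grip_width': np.float64(21.44)}
```

View pics/w7.png

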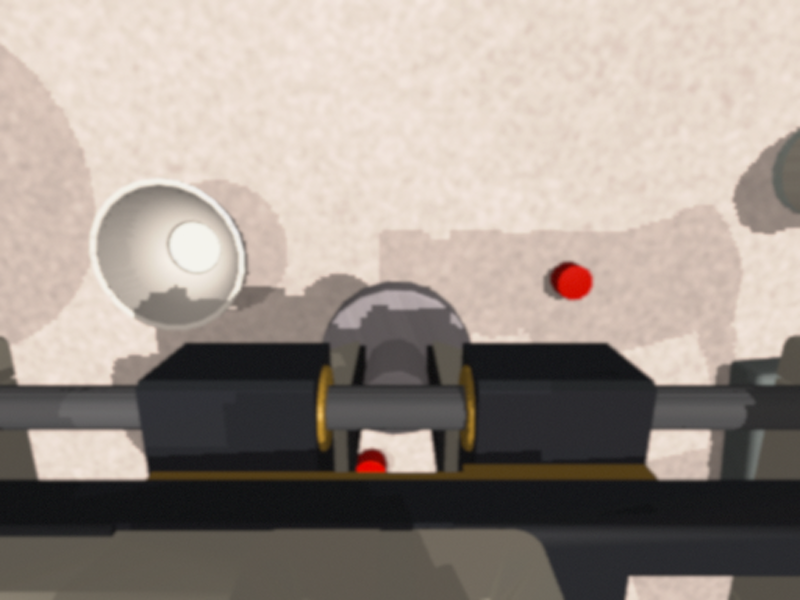

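```bash
python3 - <<'E'
from h import *
c,im=load("w7");o=np.array([659.5,263,160])
for r in(281,283): print(onz(c,np.array((397,r))/1.5625,153.7)-[29,0,0]-o)
print([onz(c,np.array((x,345))/1.5625,153.7).round(1) for x in(324,470)])
E
```

```text
[ 1.74274341 -0.86779223 -6.3       ]
[ 1.01444243 -0.86774488 -6.3       ]
[array([666.1, 289. , 153.7]), array([666.1, 235.3, 153.7])]
```

servo_tool([
  [[-0.013, 0.034, 0], [0, 0, 0]],
  [[-0.013, 0.034, 0], [0, 0, 0]],
  [[-0.013, 0.034, 0], [0, 0, 0]],
  [[-0.013, 0.034, 0], [0, 0, 0]],
  [[-0.013, 0.034, 0], [0, 0, 0]],
  [[-0.013, 0.034, 0], [0, 0, 0]],
  [[-0.013, 0.034, 0], [0, 0, 0]],
  [[-0.013, 0.034, 0], [0, 0, 0]],
  [[-0.014, 0.034, 0], [0, 0, 0]],
  [[0, 0.002, 0], [0, 0, 0]],
  [[0, 0, 0.02], [0, 0, 0]],
  [[0, 0, 0.02], [0, 0, 0]],
  [[0, 0, 0.01], [0, 0, 0]],
  [[0, 0, 0], [0, 0, 0]],
  [[0, 0, 0], [0, 0, 0]],
])

```text
time: 35.65
tool_pos: [542.4, -44.9, 112.0]
tcp_rot: [3.141, -0.001, -0.001]
contact_force: [0.2, -0.0, -3.3]
grip_width: 21.4
finger_force: 30.0
```

```bash
python3 - <<'E'
from h import *
P=[]
for i in range(6): P.append(bot.get_obs()["tool_pos"]); bot.capture("top")
print(np.round(P,1).tolist(),np.mean(P,0).round(2))
E
```

```text
[[542.4, -44.9, 112.0], [542.5, -44.9, 112.1], [542.4, -45.0, 112.2], [542.4, -45.0, 112.1], [542.3, -45.0, 112.0], [542.2, -45.0, 111.9]] [542.36 -44.97 112.05]
```

servo_tool([
  [[-0.0008, 0, 0.005], [0, 0, 0]],
  [[0, 0, 0.003], [0, 0, 0]],
  [[0, 0, 0.001], [0, 0, 0]],
  [[0, 0, 0.001], [0, 0, 0]],
  [[0, 0, 0], [0, 0, 0]],
])

```text
time: 36.58
tool_pos: [541.1, -45.0, 101.4]
tcp_rot: [3.142, -0.0, -0.001]
contact_force: [0.6, -0.4, -4.0]
grip_width: 21.4
finger_force: 30.0
```

servo_tool([
  [[0, 0, 0.0008], [0, 0, 0]],
  [[0, 0, 0.0004], [0, 0, 0]],
  [[0, 0, 0], [0, 0, 0]],
])

```text
time: 36.95
tool_pos: [541.1, -45.0, 100.2]
tcp_rot: [3.142, 0.0, -0.001]
contact_force: [1.5, -0.1, -4.1]
grip_width: 21.5
finger_force: 30.0
```

servo_tool([
  [[0, 0, 0], [0, 0, 0]],
  [[0, 0, 0], [0, 0, 0]],
  [[0, 0, 0], [0, 0, 0]],
  [[0, 0, 0], [0, 0, 0]],
  [[0, 0, -0.015], [0, 0, 0]],
  [[0, 0, -0.03], [0, 0, 0]],
  [[0, 0, -0.035], [0, 0, 0]],
  [[0, 0, -0.035], [0, 0, 0]],
  [[-0.03, 0, 0], [0, 0, 0]],
  [[-0.03, 0, 0], [0, 0, 0]],
  [[-0.03, 0, 0], [0, 0, 0]],
  [[-0.03, 0, 0], [0, 0, 0]],
  [[0, 0, 0], [0, 0, 0]],
  [[0, 0, 0], [0, 0, 0]],
], fingers=0.6)

```text
time: 38.7
tool_pos: [422.0, -45.1, 216.1]
tcp_rot: [3.141, -0.002, -0.001]
contact_force: [-0.1, 0.4, -0.1]
grip_width: 54.9
finger_force: 0.0
```

```bash
python3 - <<'E'
from h import *
st();c,im=snap("w8");iss=bot.capture("side");it=bot.capture("top")
cv2.imwrite("pics/c8.png",np.hstack([cv2.resize(im[0:200,150:350,::-1],(400,400)),cv2.resize(it[150:205,232:287,::-1],(400,400))]))
for z in(38,50,64,78,94,124):print(z,proj(c,[541.4,-44.7,z]).round(1))
E
```

```text
{'time': np.float64(38.7), 'tool_pos': array([422.042, -45.061, 216.112]), 'tcp_rot': array([ 3.141e+00, -2.000e-03, -1.000e-03]), 'contact_force': array([-0.1  ,  0.45 , -0.075]), 'grip_width': np.float64(54.874)}
38 [252.7  59.5]
50 [252.6  57.4]
64 [252.6  54.9]
78 [252.6  52.1]
94 [252.6  48.6]
124 [252.5  40.6]
```

View pics/c8.png

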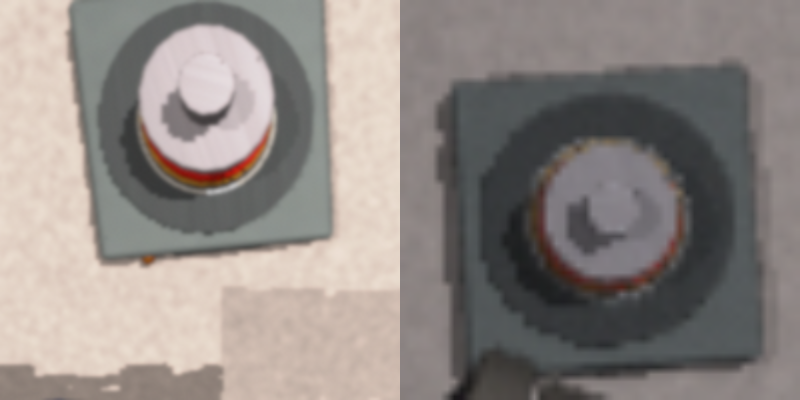

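The stack is upright and centred: knob top is within about 1 mm of the expected pixel. Buttons next, with pocket positions refined.

servo_tool([
  [[0, -0.033, 0], [0, 0, 0]],
  [[0, -0.033, 0], [0, 0, 0]],
  [[0, -0.033, 0], [0, 0, 0]],
  [[0, -0.033, 0], [0, 0, 0]],
  [[0, -0.033, 0], [0, 0, 0]],
  [[0, -0.033, 0], [0, 0, 0]],
  [[0, -0.033, 0], [0, 0, 0]],
  [[0, -0.033, 0], [0, 0, 0]],
  [[0, -0.033, 0.02], [0, 0, 0]],
  [[0, -0.03, 0.02], [0, 0, 0]],
  [[0, 0, 0], [0, 0, 0]],
  [[0, 0, 0], [0, 0, 0]],
])

```text
time: 40.35
tool_pos: [421.7, 282.0, 175.2]
tcp_rot: [3.141, 0.0, -0.001]
contact_force: [-0.2, -0.4, -0.1]
grip_width: 55.3
finger_force: 0.0
```

```bash
python3 - <<'E'
from h import *
def holes(n,box,rr):
    c,im=load(n);x0,y0,x1,y1=box
    g=cv2.resize(cv2.cvtColor(im,cv2.COLOR_RGB2GRAY)[y0:y1,x0:x1],None,fx=4,fy=4,interpolation=cv2.INTER_CUBIC)
    cc=cv2.HoughCircles(g,cv2.HOUGH_GRADIENT,1,80,param1=60,param2=18,minRadius=rr[0]*4,maxRadius=rr[1]*4)
    P=sorted([(x0+x/4,y0+y/4,r/4) for x,y,r in cc[0]]);
    for p in P:print(n,np.round(p,1),onz(c,p[:2],20).round(1))
    return c,P
c2,P2=holes("w2",(105,160,228,206),(10,16));c3,P3=holes("w3",(355,130,500,186),(10,18))
for a,b in zip(P2,P3):print(tri(c2,a[:2],c3,b[:2]))
st();report("w9")
E
```

```text
w2 [127.1 181.9  11.8] [ 466.  -203.2   20. ]
w2 [163.9 183.6  13.2] [ 463.8 -248.3   20. ]
w2 [203.9 183.6  11.6] [ 463.7 -297.5   20. ]
w3 [379.4 159.1  15.9] [ 463.8 -197.    20. ]
w3 [417.4 157.9  17. ] [ 465.1 -238.5   20. ]
w3 [465.4 157.4  17. ] [ 465.5 -291.1   20. ]
(array([ 463.41587298, -200.00852351,   12.38489989]), np.float64(1.6470848732596544))
(array([ 462.25361221, -244.82809746,    8.76733588]), np.float64(2.237429745068718))
(array([ 463.29464356, -296.26263385,   13.00850372]), np.float64(2.383476799565517))
{'time': np.float64(40.35), 'tool_pos': array([421.734, 281.987, 175.23 ]), 'tcp_rot': array([ 3.141e+00,  0.000e+00, -1.000e-03]), 'contact_force': array([-0.186, -0.406, -0.09 ]), 'grip_width': np.float64(55.346)}
w9
 w (253.7, 82.6, 22.6, 22.6) [516.8 281.4  12. ]
 w (160.7, 38.8, 29.0, 23.3) [556.9 371.2  12. ]
 top (158.3, 184.5, 5.0, 7.0) [516.4 282.2  12. ]
 top (131.1, 171.3, 6.0, 6.0) [556.4 371.5  12. ]
 top (201.8, 141.9, 6.4, 5.7) [658.2 146.9  12. ]
 top (248.8, 74.1, 22.0, 23.0) [884.3   1.6  12. ]
```

servo_tool([
  [[0.032, 0, 0], [0, 0, 0]],
  [[0.032, 0, 0], [0, 0, 0]],
  [[0.031, 0, 0], [0, 0, 0]],
  [[0, 0, 0.035], [0, 0, 0]],
  [[0, 0, 0.035], [0, 0, 0]],
  [[0, 0, 0.035], [0, 0, 0]],
  [[0, 0, 0.03], [0, 0, 0]],
  [[0, 0, 0.0185], [0, 0, 0]],
  [[0, 0, 0.01], [0, 0, 0]],
  [[0, 0, 0], [0, 0, 0]],
  [[0, 0, 0], [0, 0, 0]],
])

```text
time: 41.82
tool_pos: [517.2, 282.1, 12.7]
tcp_rot: [-3.141, -0.002, -0.001]
contact_force: [-0.5, 0.2, -0.0]
grip_width: 54.9
finger_force: 0.0
```

servo_tool([
  [[0, 0, 0], [0, 0, 0]],
  [[0, 0, 0], [0, 0, 0]],
  [[0, 0, 0], [0, 0, 0]],
  [[0, 0, 0], [0, 0, 0]],
  [[0, 0, 0], [0, 0, 0]],
  [[0, 0, -0.02], [0, 0, 0]],
  [[0, 0, -0.035], [0, 0, 0]],
  [[0, 0, -0.035], [0, 0, 0]],
  [[0, 0, -0.035], [0, 0, 0]],
  [[-0.02, 0.033, -0.02], [0, 0, 0]],
  [[-0.02, 0.033, -0.02], [0, 0, 0]],
  [[-0.02, 0.033, 0], [0, 0, 0]],
  [[-0.02, 0.033, 0], [0, 0, 0]],
  [[-0.02, 0.033, 0], [0, 0, 0]],
  [[-0.02, 0.033, 0], [0, 0, 0]],
  [[-0.02, 0.033, 0], [0, 0, 0]],
  [[0, 0.033, 0], [0, 0, 0]],
], fingers=0)

```text
time: 43.95
tool_pos: [374.8, 17.5, 176.8]
tcp_rot: [3.142, 0.0, -0.001]
contact_force: [1.2, -0.6, -0.6]
grip_width: 22.4
finger_force: 30.0
```

servo_tool([
  [[0, 0.033, 0], [0, 0, 0]],
  [[0, 0.033, 0], [0, 0, 0]],
  [[0, 0.033, 0], [0, 0, 0]],
  [[0, 0.033, 0], [0, 0, 0]],
  [[0, 0.033, 0], [0, 0, 0]],
  [[0, 0.033, 0], [0, 0, 0]],
  [[0, 0.033, 0], [0, 0, 0]],
  [[0, 0.033, 0], [0, 0, 0]],
  [[0, 0, 0], [0, 0, 0]],
  [[0, 0, 0], [0, 0, 0]],
])

```text
time: 45.2
tool_pos: [375.6, -245.2, 176.5]
tcp_rot: [-3.141, 0.001, -0.001]
contact_force: [0.4, 0.1, -0.8]
grip_width: 22.3
finger_force: 30.0
```

```bash
python3 - <<'E'
from h import *
st();snap("w10")
E
```

```text
{'time': np.float64(45.2), 'tool_pos': array([ 375.626, -245.235,  176.515]), 'tcp_rot': array([-3.141e+00,  1.000e-03, -1.000e-03]), 'contact_force': array([ 0.375,  0.102, -0.806]), 'grip_width': np.float64(22.295)}
```

View pics/w10.png

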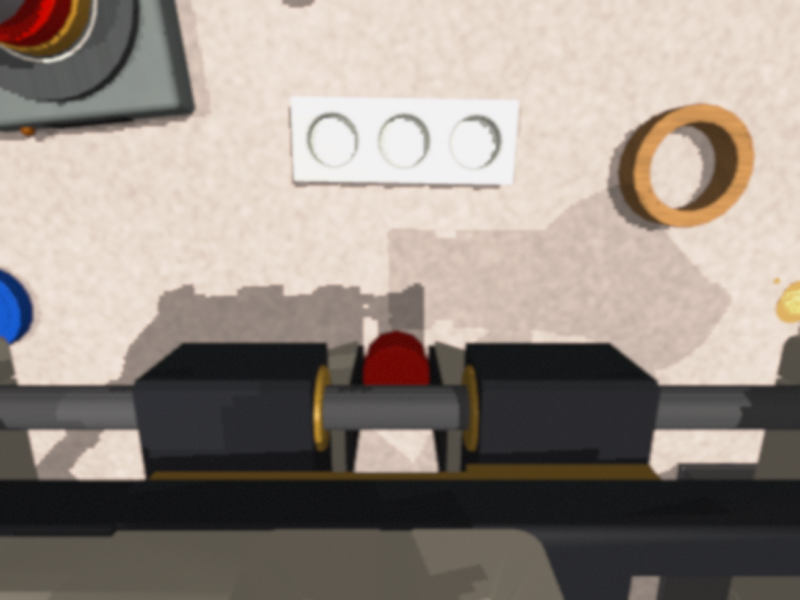

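The rack is clear here, with pockets at (332,139), (404,140) and (474,141); the button is held upright at (396,360).

```bash
python3 - <<'E'
from h import *
c,im=load("w10");c2,_=load("w2");st()
for p,q in zip(((332.5,139),(404,140),(474.5,141)),((203,286),(260,287),(318,287))):
    p,q=np.array(p)/1.5625,np.array(q)/1.5625;print(onz(c,p,20).round(1),tri(c,p,c2,q))
cs,_=cv2.findContours(((cv2.cvtColor(im,cv2.COLOR_RGB2GRAY)[55:125,170:345])>232).astype(np.uint8),cv2.RETR_EXTERNAL,cv2.CHAIN_APPROX_NONE)
k=max(cs,key=cv2.contourArea);print(cv2.contourArea(k));b=cv2.boxPoints(cv2.minAreaRect(k))+[170,55]
B=[onz(c,p,20)[:2].round(1) for p in b];print(B,np.mean(B,0))
E
```

```text
{'time': np.float64(45.25), 'tool_pos': array([ 375.718, -244.963,  176.613]), 'tcp_rot': array([-3.141e+00,  0.000e+00, -1.000e-03]), 'contact_force': array([ 0.63 , -0.047, -0.649]), 'grip_width': np.float64(22.293)}
[ 464.3 -205.4   20. ] (array([ 464.20469457, -205.37198087,   17.76961396]), np.float64(0.5744972483793884))
[ 463.6 -250.4   20. ] (array([ 463.50235762, -250.65141393,   18.2957749 ]), np.float64(0.591354986445212))
[ 463.  -294.8   20. ] (array([ 462.88527739, -295.90637263,   15.12261805]), np.float64(1.0116939186407428))
7310.5
[array([ 440.5, -176.6]), array([ 490.3, -180.6]), array([ 487.1, -320.2]), array([ 437.1, -322.1])] [ 463.75  -249.875]
```

servo_tool([
  [[0.03, -0.014, 0], [0, 0, 0]],
  [[0.03, -0.014, 0], [0, 0, 0]],
  [[0.0286, -0.0116, 0], [0, 0, 0]],
  [[0, 0, 0.03], [0, 0, 0]],
  [[0, 0, 0.035], [0, 0, 0]],
  [[0, 0, 0.035], [0, 0, 0]],
  [[0, 0, 0.03], [0, 0, 0]],
  [[0, 0, 0.012], [0, 0, 0]],
  [[0, 0, 0.008], [0, 0, 0]],
  [[0, 0, 0.003], [0, 0, 0]],
  [[0, 0, 0], [0, 0, 0]],
  [[0, 0, 0], [0, 0, 0]],
])

```text
time: 46.75
tool_pos: [464.9, -206.6, 24.4]
tcp_rot: [3.141, -0.001, -0.001]
contact_force: [-0.5, 0.3, -1.0]
grip_width: 22.4
finger_force: 30.0
```

servo_tool([
  [[0, 0, 0.0012], [0, 0, 0]],
  [[0, 0, 0], [0, 0, 0]],
])

```text
time: 47.0
tool_pos: [464.6, -206.4, 22.6]
tcp_rot: [3.141, -0.0, -0.001]
contact_force: [0.0, -0.3, -0.0]
grip_width: 22.4
finger_force: 30.0
```

servo_tool([
  [[0, 0, 0], [0, 0, 0]],
  [[0, 0, 0], [0, 0, 0]],
  [[0, 0, 0], [0, 0, 0]],
  [[0, 0, -0.015], [0, 0, 0]],
  [[0, 0, -0.03], [0, 0, 0]],
  [[0, 0, -0.035], [0, 0, 0]],
  [[0, 0, -0.035], [0, 0, 0]],
  [[-0.02, -0.034, -0.035], [0, 0, 0]],
  [[-0.02, -0.034, 0], [0, 0, 0]],
  [[-0.02, -0.034, 0], [0, 0, 0]],
  [[-0.02, -0.034, 0], [0, 0, 0]],
  [[0, -0.034, 0], [0, 0, 0]],
  [[0, -0.034, 0], [0, 0, 0]],
  [[0, -0.034, 0], [0, 0, 0]],
  [[0, -0.034, 0], [0, 0, 0]],
  [[0, -0.034, 0], [0, 0, 0]],
  [[0, -0.034, 0], [0, 0, 0]],
  [[0, -0.034, 0], [0, 0, 0]],
  [[0, -0.034, 0], [0, 0, 0]],
], fingers=0.5)

```text
time: 49.38
tool_pos: [384.9, 203.0, 173.6]
tcp_rot: [-3.141, -0.001, -0.001]
contact_force: [0.9, 0.3, -0.1]
grip_width: 45.9
finger_force: 0.0
```

servo_tool([
  [[0.02, -0.034, 0], [0, 0, 0]],
  [[0.02, -0.034, 0], [0, 0, 0]],
  [[0.02, -0.034, 0], [0, 0, 0]],
  [[0.018, -0.034, 0], [0, 0, 0]],
  [[0, -0.032, 0], [0, 0, 0]],
  [[0, 0, 0], [0, 0, 0]],
  [[0, 0, 0], [0, 0, 0]],
])

```text
time: 50.25
tool_pos: [462.9, 369.1, 173.0]
tcp_rot: [3.141, -0.0, -0.001]
contact_force: [-0.9, -0.1, -0.6]
grip_width: 46.1
finger_force: 0.0
```

```bash
python3 - <<'E'
from h import *
st();report("w11")
E
```

```text
{'time': np.float64(50.25), 'tool_pos': array([462.854, 369.124, 172.956]), 'tcp_rot': array([ 3.141e+00, -0.000e+00, -1.000e-03]), 'contact_force': array([-0.895, -0.11 , -0.632]), 'grip_width': np.float64(46.122)}
w11
 w (251.2, 83.6, 22.6, 22.6) [556.9 371.   12. ]
 top (310.0, 205.2, 6.0, 6.0) [ 464.2 -207.3   12. ]
 top (131.1, 171.3, 6.0, 6.0) [556.4 371.5  12. ]
 top (201.8, 141.9, 6.4, 5.7) [658.2 146.9  12. ]
 top (248.9, 74.0, 22.0, 23.0) [884.6   1.2  12. ]
```

servo_tool([
  [[0.032, -0.0015, 0], [0, 0, 0]],
  [[0.032, 0, 0], [0, 0, 0]],
  [[0.03, 0, 0], [0, 0, 0]],
  [[0, 0, 0.035], [0, 0, 0]],
  [[0, 0, 0.035], [0, 0, 0]],
  [[0, 0, 0.035], [0, 0, 0]],
  [[0, 0, 0.03], [0, 0, 0]],
  [[0, 0, 0.016], [0, 0, 0]],
  [[0, 0, 0.01], [0, 0, 0]],
  [[0, 0, 0], [0, 0, 0]],
  [[0, 0, 0], [0, 0, 0]],
])

```text
time: 51.72
tool_pos: [557.8, 371.4, 12.7]
tcp_rot: [-3.141, -0.002, -0.001]
contact_force: [-0.6, -0.1, -1.1]
grip_width: 45.8
finger_force: 0.0
```

servo_tool([
  [[0, 0, 0], [0, 0, 0]],
  [[0, 0, 0], [0, 0, 0]],
  [[0, 0, 0], [0, 0, 0]],
  [[0, 0, 0], [0, 0, 0]],
  [[0, 0, -0.02], [0, 0, 0]],
  [[0, 0, -0.035], [0, 0, 0]],
  [[0, 0, -0.035], [0, 0, 0]],
  [[0, 0, -0.035], [0, 0, 0]],
  [[-0.024, 0.033, -0.035], [0, 0, 0]],
  [[-0.024, 0.033, 0], [0, 0, 0]],
  [[-0.024, 0.033, 0], [0, 0, 0]],
  [[-0.022, 0.033, 0], [0, 0, 0]],
  [[0, 0.033, 0], [0, 0, 0]],
  [[0, 0.033, 0], [0, 0, 0]],
  [[0, 0.033, 0], [0, 0, 0]],
  [[0, 0.033, 0], [0, 0, 0]],
  [[0, 0.033, 0], [0, 0, 0]],
  [[0, 0.033, 0], [0, 0, 0]],
  [[0, 0.033, 0], [0, 0, 0]],
  [[0, 0.033, 0], [0, 0, 0]],
], fingers=0)

```text
time: 54.22
tool_pos: [462.9, -25.9, 172.9]
tcp_rot: [3.141, -0.002, -0.001]
contact_force: [0.4, -0.2, 0.5]
grip_width: 22.5
finger_force: 30.0
```

servo_tool([
  [[0, 0.033, 0], [0, 0, 0]],
  [[0, 0.033, 0], [0, 0, 0]],
  [[0, 0.033, 0], [0, 0, 0]],
  [[0, 0.033, 0], [0, 0, 0]],
  [[0, 0.033, 0], [0, 0, 0]],
  [[0, 0.033, 0], [0, 0, 0]],
  [[0, 0.033, 0], [0, 0, 0]],
  [[0, 0.033, 0], [0, 0, 0]],
  [[0, 0, 0.03], [0, 0, 0]],
  [[0, 0, 0.03], [0, 0, 0]],
  [[0, 0, 0.03], [0, 0, 0]],
  [[0, 0, 0], [0, 0, 0]],
  [[0, 0, 0], [0, 0, 0]],
])

```text
time: 55.85
tool_pos: [463.3, -289.4, 83.3]
tcp_rot: [3.14, -0.002, -0.001]
contact_force: [-0.8, 0.1, 0.5]
grip_width: 22.5
finger_force: 30.0
```

servo_tool([
  [[-0.0003, 0.006, 0.02], [0, 0, 0]],
  [[0, 0, 0.02], [0, 0, 0]],
  [[0, 0, 0.012], [0, 0, 0]],
  [[0, 0, 0.006], [0, 0, 0]],
  [[0, 0, 0.0025], [0, 0, 0]],
  [[0, 0, 0], [0, 0, 0]],
  [[0, 0, 0], [0, 0, 0]],
])

```text
time: 56.72
tool_pos: [462.5, -295.0, 21.8]
tcp_rot: [3.141, -0.001, -0.001]
contact_force: [-0.5, 0.6, 4.1]
grip_width: 22.1
finger_force: 30.0
```

servo_tool([
  [[0, 0, 0], [0, 0, 0]],
  [[0, 0, 0], [0, 0, 0]],
  [[0, 0, 0], [0, 0, 0]],
  [[0, 0, -0.015], [0, 0, 0]],
  [[0, 0, -0.03], [0, 0, 0]],
  [[0, 0, -0.035], [0, 0, 0]],
  [[0, 0, -0.035], [0, 0, 0]],
  [[0, -0.034, -0.035], [0, 0, 0]],
  [[0, -0.034, 0], [0, 0, 0]],
  [[0, -0.034, 0], [0, 0, 0]],
  [[0, -0.034, 0], [0, 0, 0]],
  [[0, -0.034, 0], [0, 0, 0]],
  [[0, -0.034, 0], [0, 0, 0]],
  [[0, -0.034, 0], [0, 0, 0]],
  [[0, -0.034, 0], [0, 0, 0]],
  [[0.025, -0.034, 0], [0, 0, 0]],
  [[0.025, -0.034, 0], [0, 0, 0]],
  [[0.025, -0.034, 0], [0, 0, 0]],
  [[0.025, -0.034, 0], [0, 0, 0]],
  [[0, -0.034, 0], [0, 0, 0]],
], fingers=0.5)

```text
time: 59.22
tool_pos: [564.0, 148.3, 171.8]
tcp_rot: [-3.141, -0.002, -0.001]
contact_force: [-0.5, -0.7, 0.1]
grip_width: 45.9
finger_force: 0.0
```

```bash
python3 - <<'E'
from h import *
st();report("w12")
E
```

```text
{'time': np.float64(59.225), 'tool_pos': array([563.975, 148.251, 171.789]), 'tcp_rot': array([-3.141e+00, -2.000e-03, -1.000e-03]), 'contact_force': array([-0.546, -0.679,  0.127]), 'grip_width': np.float64(45.949)}
w12
 w (445.3, 198.3, 30.5, 67.1) [540.  -60.3  12. ]
 w (254.5, 83.0, 22.4, 23.7) [658.7 146.9  12. ]
 top (337.8, 206.7, 6.0, 7.0) [ 462.1 -296.5   12. ]
 top (310.0, 205.2, 6.0, 6.0) [ 464.2 -207.3   12. ]
 top (248.8, 74.1, 22.0, 23.0) [884.3   1.6  12. ]
```

servo_tool([
  [[0.032, 0.0008, 0], [0, 0, 0]],
  [[0.032, 0, 0], [0, 0, 0]],
  [[0.0305, 0, 0], [0, 0, 0]],
  [[0, 0, 0.035], [0, 0, 0]],
  [[0, 0, 0.035], [0, 0, 0]],
  [[0, 0, 0.035], [0, 0, 0]],
  [[0, 0, 0.03], [0, 0, 0]],
  [[0, 0, 0.015], [0, 0, 0]],
  [[0, 0, 0.01], [0, 0, 0]],
  [[0, 0, 0], [0, 0, 0]],
  [[0, 0, 0], [0, 0, 0]],
])

```text
time: 60.7
tool_pos: [657.9, 146.2, 12.3]
tcp_rot: [-3.141, -0.002, -0.001]
contact_force: [0.8, -0.2, 0.2]
grip_width: 45.9
finger_force: 0.0
```

servo_tool([
  [[0, 0, 0], [0, 0, 0]],
  [[0, 0, 0], [0, 0, 0]],
  [[0, 0, 0], [0, 0, 0]],
  [[0, 0, 0], [0, 0, 0]],
  [[0, 0, -0.02], [0, 0, 0]],
  [[0, 0, -0.035], [0, 0, 0]],
  [[0, 0, -0.035], [0, 0, 0]],
  [[0, 0, -0.035], [0, 0, 0]],
  [[-0.028, 0, -0.035], [0, 0, 0]],
  [[-0.028, 0, 0], [0, 0, 0]],
  [[-0.028, 0, 0], [0, 0, 0]],
  [[-0.028, 0.033, 0], [0, 0, 0]],
  [[-0.028, 0.033, 0], [0, 0, 0]],
  [[-0.028, 0.033, 0], [0, 0, 0]],
  [[-0.027, 0.033, 0], [0, 0, 0]],
  [[0, 0.033, 0], [0, 0, 0]],
  [[0, 0.033, 0], [0, 0, 0]],
  [[0, 0.033, 0], [0, 0, 0]],
  [[0, 0.033, 0], [0, 0, 0]],
  [[0, 0.033, 0], [0, 0, 0]],
], fingers=0)

```text
time: 63.2
tool_pos: [462.0, -151.8, 172.4]
tcp_rot: [3.141, -0.002, -0.001]
contact_force: [-0.2, -0.5, 1.0]
grip_width: 22.9
finger_force: 30.0
```

servo_tool([
  [[0, 0.033, 0], [0, 0, 0]],
  [[0, 0.033, 0], [0, 0, 0]],
  [[0, 0.033, 0], [0, 0, 0]],
  [[0, 0, 0], [0, 0, -7.5]],
  [[0, 0, 0], [0, 0, -7.5]],
  [[0, 0, 0], [0, 0, -7.5]],
  [[0, 0, 0], [0, 0, -7.5]],
  [[0, 0, 0], [0, 0, -7.5]],
  [[0, 0, 0], [0, 0, -7.5]],
  [[0, 0, 0], [0, 0, -7.5]],
  [[0, 0, 0], [0, 0, -7.5]],
  [[0, 0, 0], [0, 0, 0]],
  [[0, 0, 0], [0, 0, 0]],
])

```text
time: 64.82
tool_pos: [461.8, -249.7, 171.7]
tcp_rot: [3.14, 0.0, 1.044]
contact_force: [-0.7, -0.6, -0.8]
grip_width: 22.5
finger_force: 30.0
```

```bash
python3 - <<'E'
from h import *
P=[]
for i in range(8): P.append(bot.get_obs()["tool_pos"]);bot.capture("top")
o=bot.get_obs();m=np.mean(P,0);print(m,o["tcp_rot"],o["grip_width"],o["joint_positions"].round(2))
R=Ro.from_euler("xyz",o["tcp_rot"]).as_matrix();print(R.T@(np.array([463.6,-250.5,m[2]])-m))
E
```

```text
[ 461.74725941 -249.63740942  171.27502778] [-3.14151513e+00  2.90060121e-05  1.04590819e+00] 22.548206696680857 [-0.64  0.39  1.61 -0.    1.14 -0.12]
[ 1.81969691e-01  2.03558276e+00 -1.63089986e-04]
```

servo_tool([
  [[0, 0.0012, 0.03], [0, 0, 0]],
  [[0, 0, 0.035], [0, 0, 0]],
  [[0, 0, 0.035], [0, 0, 0]],
  [[0, 0, 0.025], [0, 0, 0]],
  [[0, 0, 0.012], [0, 0, 0]],
  [[0, 0, 0.006], [0, 0, 0]],
  [[0, 0, 0.004], [0, 0, 0]],
  [[0, 0, 0], [0, 0, 0]],
  [[0, 0, 0], [0, 0, 0]],
])

```text
time: 66.35
tool_pos: [463.1, -250.5, 24.6]
tcp_rot: [3.14, 0.0, 1.046]
contact_force: [-0.9, -0.1, -0.2]
grip_width: 22.2
finger_force: 30.0
```

servo_tool([
  [[0, 0, 0.0015], [0, 0, 0]],
  [[0, 0, 0], [0, 0, 0]],
])

```text
time: 66.6
tool_pos: [462.8, -250.2, 22.6]
tcp_rot: [3.141, 0.0, 1.046]
contact_force: [-0.2, -1.1, -0.1]
grip_width: 22.9
finger_force: 30.0
```

servo_tool([
  [[0, 0, 0], [0, 0, 0]],
  [[0, 0, 0], [0, 0, 0]],
  [[0, 0, 0], [0, 0, 0]],
  [[0, 0, -0.015], [0, 0, 0]],
  [[0, 0, -0.03], [0, 0, 0]],
  [[0, 0, -0.035], [0, 0, 0]],
  [[0, 0, -0.035], [0, 0, 0]],
  [[0, 0, -0.035], [0, 0, 7.5]],
  [[0, 0, 0], [0, 0, 7.5]],
  [[0, 0, 0], [0, 0, 7.5]],
  [[0, 0, 0], [0, 0, 7.5]],
  [[0, 0, 0], [0, 0, 7.5]],
  [[0, 0, 0], [0, 0, 7.5]],
  [[0, 0, 0], [0, 0, 7.5]],
  [[0, 0, 0], [0, 0, 7.5]],
  [[-0.03, 0, 0], [0, 0, 0]],
  [[-0.03, 0, 0], [0, 0, 0]],
  [[-0.03, 0, 0], [0, 0, 0]],
  [[0, 0, 0], [0, 0, 0]],
  [[0, 0, 0], [0, 0, 0]],
], fingers=0.5)

```text
time: 69.1
tool_pos: [373.4, -250.5, 173.4]
tcp_rot: [3.14, -0.002, -0.001]
contact_force: [-0.4, 0.3, 0.7]
grip_width: 45.9
finger_force: 0.0
```

```bash
python3 - <<'E'
from h import *
st();c,im=report("w13")
E
```

```text
{'time': np.float64(69.1), 'tool_pos': array([ 373.44 , -250.513,  173.381]), 'tcp_rot': array([ 3.14e+00, -2.00e-03, -1.00e-03]), 'contact_force': array([-0.374,  0.328,  0.728]), 'grip_width': np.float64(45.937)}
w13
 w (299.6, 88.7, 23.3, 25.2) [ 462.9 -297.1   12. ]
 w (251.6, 86.9, 24.0, 23.0) [ 464.7 -249.2   12. ]
 w (206.7, 85.7, 24.7, 24.0) [ 465.8 -204.5   12. ]
 w (14.2, 10.8, 25.0, 34.0) [532.8 -26.1  12. ]
 top (337.7, 206.7, 6.0, 7.0) [ 462.  -296.2   12. ]
 top (323.4, 206.0, 6.4, 6.4) [ 462.9 -250.3   12. ]
 top (310.0, 205.2, 6.0, 6.0) [ 464.2 -207.3   12. ]
 top (248.8, 74.1, 22.0, 23.0) [884.3   1.6  12. ]
```

View pics/w13.png

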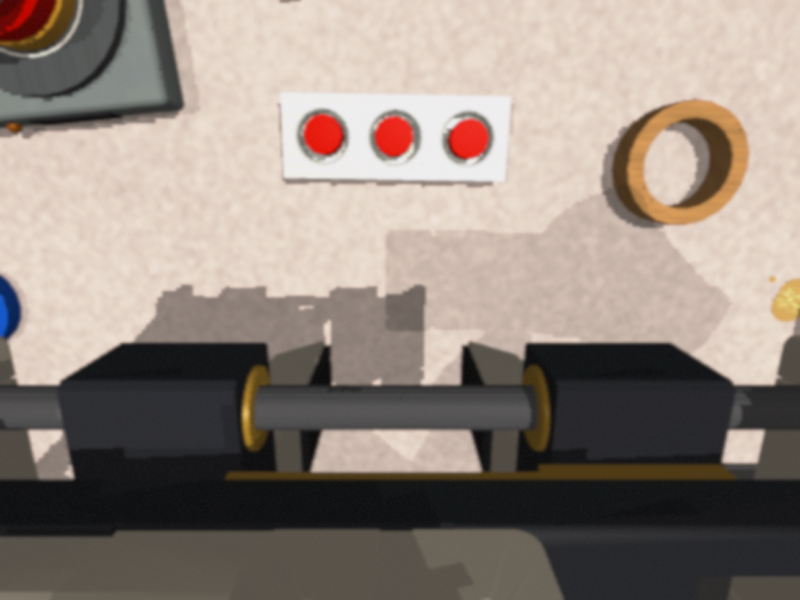

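All three buttons sit in their pockets at (323,135), (395,137) and (469,138). Now switching on.

servo_tool([
  [[0.031, -0.008, 0], [0, 0, 0]],
  [[0.031, -0.008, 0], [0, 0, 0]],
  [[0.031, -0.008, 0], [0, 0, 0]],
  [[0.031, -0.008, 0], [0, 0, 0]],
  [[0.031, -0.007, 0], [0, 0, 0]],
  [[0, 0, 0.03], [0, 0, 0]],
  [[0, 0, 0.03], [0, 0, 0]],
  [[0, 0, 0.027], [0, 0, 0]],
  [[0.012, -0.001, 0], [0, 0, 0]],
  [[0.012, -0.001, 0], [0, 0, 0]],
  [[0.012, -0.001, 0], [0, 0, 0]],
  [[0.012, -0.001, 0], [0, 0, 0]],
  [[0.012, -0.001, 0], [0, 0, 0]],
  [[0.012, -0.001, 0], [0, 0, 0]],
  [[0.012, -0.001, 0], [0, 0, 0]],
  [[0.01, -0.001, 0], [0, 0, 0]],
  [[0, 0, 0], [0, 0, 0]],
], fingers=0)

```text
time: 71.32
tool_pos: [622.6, -203.2, 85.3]
tcp_rot: [3.141, -0.0, -0.0]
contact_force: [-0.1, -0.7, 0.1]
grip_width: 0.4
finger_force: 0.0
```

servo_tool([
  [[0.002, 0, 0], [0, 0, 0]],
  [[0.001, 0, 0], [0, 0, 0]],
  [[0.001, 0, 0], [0, 0, 0]],
  [[0, 0, 0], [0, 0, 0]],
])

```text
time: 71.82
tool_pos: [625.7, -203.4, 85.5]
tcp_rot: [3.142, 0.0, -0.001]
contact_force: [-1.0, 0.3, 0.0]
grip_width: 0.6
finger_force: 0.5
```

servo_tool([
  [[0.001, 0, 0], [0, 0, 0]],
  [[0.001, 0, 0], [0, 0, 0]],
  [[0.001, 0, 0], [0, 0, 0]],
  [[0.001, 0, 0], [0, 0, 0]],
  [[0, 0, 0], [0, 0, 0]],
])

```text
time: 72.45
tool_pos: [627.2, -203.3, 85.3]
tcp_rot: [-3.141, 0.006, -0.001]
contact_force: [-11.4, 1.0, 3.9]
grip_width: 0.4
finger_force: 5.6
```

Stop reached. Back off and check everything.

servo_tool([
  [[-0.015, 0, 0], [0, 0, 0]],
  [[-0.02, 0, 0], [0, 0, 0]],
  [[0, 0, -0.03], [0, 0, 0]],
  [[0, 0, -0.035], [0, 0, 0]],
  [[0, 0, -0.035], [0, 0, 0]],
  [[0, 0, -0.03], [0, 0, 0]],
  [[-0.03, 0.02, 0], [0, 0, 0]],
  [[-0.035, 0.03, 0], [0, 0, 0]],
  [[-0.035, 0.03, 0], [0, 0, 0]],
  [[-0.035, 0.03, 0], [0, 0, 0]],
  [[-0.03, 0.03, 0], [0, 0, 0]],
  [[0, 0, 0], [0, 0, 0]],
])

```text
time: 73.95
tool_pos: [428.4, -345.4, 216.1]
tcp_rot: [3.14, -0.001, -0.005]
contact_force: [0.2, 1.1, 1.0]
grip_width: 0.4
finger_force: 0.0
```

```bash
python3 - <<'E'
from h import *
st();T=cam("top");im=bot.capture("top")
for b in blobs(mask(im,"red"),15): print(b,onz(T,b[:2],12).round(1))
cv2.imwrite("pics/end.png",cv2.resize(im[60:270,90:410,::-1],(800,525),interpolation=cv2.INTER_CUBIC))
E
```

```text
{'time': np.float64(73.95), 'tool_pos': array([ 428.378, -345.415,  216.131]), 'tcp_rot': array([ 3.14e+00, -1.00e-03, -5.00e-03]), 'contact_force': array([0.235, 1.083, 1.023]), 'grip_width': np.float64(0.381)}
(337.7, 206.7, 6.0, 7.0) [ 462.  -296.2   12. ]
(323.4, 206.0, 6.4, 6.4) [ 462.9 -250.3   12. ]
(309.9, 205.2, 5.7, 6.4) [ 464.2 -206.9   12. ]
(248.8, 74.1, 22.0, 23.0) [884.3   1.6  12. ]
```

View pics/end.png

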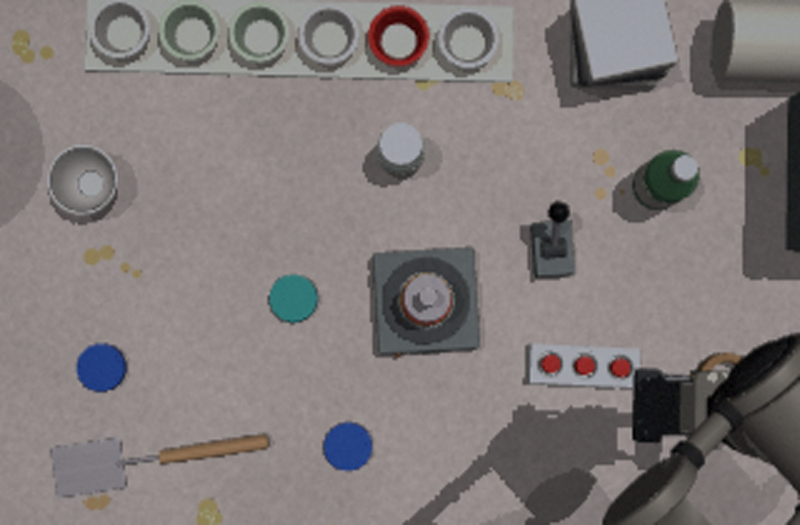

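The final view shows the lever over to +x (ball at (558,211)), the stack centred at (427,297), three buttons racked at (551,363), (585,365), (620,367), and the other things undisturbed.

```bash
python3 -c "
from plant import bot
print(bot.close_job())"
```

```text
the job is handed in; nothing more can be done
None
```

The job is done and handed in at about 74 s: plate switched off, brass base, large red disc, small red disc and weight stacked on the platen within about 1 mm of centre, all three buttons in their own pockets, and plate switched on again.

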